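# Sort sample panels and paint pots into the studio's bin carousel

### The job

Clear the work away into the bin carousel: draw each painted panel up out of the drying rack, gather each paint pot from the table, and put every one through the window of the clear hood into the bin of its own colour, turning the carousel by its crank knob to bring each bin into the window first. When everything is in, turn the carousel so that the blank grey sector fills the window squarely and closes it. There may be fewer panels and pots than bins; leave the figurine, the brush jar and the glue bottle where they stand.

Things in the scene. Friction and masses are not known exactly. Their poses are not given: they have to be found in the camera images.
- carousel (a joint): angle (rad) of the carousel on its stand, about the stand's vertical axis, counter-clockwise from above positive, unlimited; 0 = its x, y axes parallel to the stand's. Friction of about 0.12 N m holds it where it is left: no spring, no clicks. Turn it by its crank knob (crank_top), 2 to 3 N along the circle.
- stand: fixed square plywood foot of the bin carousel, 350 x 350 x 14 mm; origin on the carousel's vertical axis at table height, z up. On four thin corner posts it carries a flat clear plastic hood, 350 x 350 mm, underside 130 mm and top 136 mm above the table, which covers the carousel but for one window (window). The sides are open.
- window (a point): middle of the hood's window, level with the hood's top, at stand (-112, 0, 136) mm. The window, trimmed in black, is open to the hood's edge on the stand's -x side (roughly facing the robot): stand x from -175 to -60 mm, y from -75 to +75 mm
- axis (a point): turning frame of the carousel, on its axis at table height, z up. Round tray, wall radius 150 mm inside, 159 outside, 122 mm high; four quarter sectors parted by 4 mm walls, 118 mm high, along its x and y axes; hub radius 18 mm. x>0,y>0 red bin; x<0,y>0 yellow; x<0,y<0 blue; x>0,y<0 blank. What stands above 130 mm jams under the hood.
- bin_red (a point): middle of the red bin's floor, 112 mm from the axis at carousel angle +45 deg, 24 mm above the table; it turns with the carousel. The bin's floor and outer wall are red. Right below window the bin is in the window
- bin_yellow (a point): the same for the yellow bin, at carousel angle +135 deg
- bin_blue (a point): the same for the blue bin, at carousel angle +225 deg
- blank (a point): middle of the flat grey metal top of the blank sector, 112 mm from the axis at carousel angle -45 deg, 122 mm above the table. Right below window it closes the window
- crank_top (a point): centre of the top of the black upright crank knob: cylinder, diameter 24, height 42 mm, top 192 mm above the table, spinning freely on its pin on a flat dark crank arm (top at 150 mm) above the hood. It stands 55 mm from the axis in the carousel's +x direction (between red and blank); moving it round the axis turns the carousel by the same angle
- rack: fixed wooden drying rack, 200 (x) x 90 (y) x 52 mm, origin at the centre of its underside, z up. Three slots at rack x = -64, 0, +64 mm, each 12 mm wide (x) and 69 mm long (y), floor 12 mm and rims 52 mm above the table. A panel stands upright in a slot and is drawn out straight up.
- panel_red: thin red painted sample panel, 8 x 64 x 90 mm (x thickness, y width, z height), origin at its centre, 50 g. It starts standing on its short edge in one of the rack's slots, its top 102 mm above the table, the upper 50 mm free above the rims. Not always there (None).
- panel_yellow: thin yellow painted sample panel, 8 x 64 x 90 mm (x thickness, y width, z height), origin at its centre, 50 g. It starts standing on its short edge in one of the rack's slots, its top 102 mm above the table, the upper 50 mm free above the rims. Not always there (None).
- panel_blue: thin blue painted sample panel, 8 x 64 x 90 mm (x thickness, y width, z height), origin at its centre, 50 g. It starts standing on its short edge in one of the rack's slots, its top 102 mm above the table, the upper 50 mm free above the rims. Not always there (None).
- pot_red: closed round paint pot with red lid and band, diameter 56 mm, height 60 mm, origin at its centre (30 mm above its underside), z up, 150 g, standing on the table. Not always there (None).
- pot_yellow: closed round paint pot with yellow lid and band, diameter 56 mm, height 60 mm, origin at its centre (30 mm above its underside), z up, 150 g, standing on the table. Not always there (None).
- pot_blue: closed round paint pot with blue lid and band, diameter 56 mm, height 60 mm, origin at its centre (30 mm above its underside), z up, 150 g, standing on the table. Not always there (None).
- figurine: bystander: white ceramic figurine, 70 mm foot, 138 mm tall, origin at the centre of its underside
- brush_jar: bystander: green glass jar with brushes, diameter 68 mm, jar 90 mm tall, brushes up to 190 mm, origin at the centre of its underside
- glue: bystander: white glue bottle with orange cap, diameter 60 mm, 140 mm tall, origin at the centre of its underside

How it is judged:
On the way:
1. every panel and pot present is in the bin of its own colour (x of each of panel_red, pot_red in the frame of axis above 0.003 m and y of each of panel_red, pot_red, panel_yellow, pot_yellow in the frame of axis above 0.003 m and horizontal distance between each of panel_red, pot_red, panel_yellow, pot_yellow, panel_blue, pot_blue and axis below 0.155 m and z of panel_red in the frame of axis between 0.02 and 0.125 m and z of pot_red in the frame of axis between 0.02 and 0.125 m and x of each of panel_yellow, pot_yellow, panel_blue, pot_blue in the frame of axis below -0.003 m and z of panel_yellow in the frame of axis between 0.02 and 0.125 m and z of pot_yellow in the frame of axis between 0.02 and 0.125 m and y of each of panel_blue, pot_blue in the frame of axis below -0.003 m and z of panel_blue in the frame of axis between 0.02 and 0.125 m and z of pot_blue in the frame of axis between 0.02 and 0.125 m), for 0.2 s.
At the end, for the whole second after the job is handed in: Every panel and pot present lies at rest in the bin of its own colour (its centre within that sector, inside the carousel's wall and below the hood), and the blank sector's middle is within 18 mm (about 9 degrees) of the middle of the window, the carousel still (all of step 1 and linear speed of each of panel_red, pot_red, panel_yellow, pot_yellow, panel_blue, pot_blue below 0.03 m/s and horizontal distance between blank and window below 0.018 m and velocity of joint carousel between -0.05 and 0.05 rad/s); the robot touches nothing.
It fails at once if a bystander (figurine, brush jar, glue bottle) is shifted more than 40 mm or knocked over (distance of any of figurine, brush_jar, glue from where it was at the start of the episode above 0.04 m or angle between any of figurine, brush_jar, glue's own z axis and vertical above 0.5 rad).
Of panel_red, panel_yellow, panel_blue only 2 to 3 are there at a start; the rules pass over those that are not, and their reading is None.
Of pot_red, pot_yellow, pot_blue only 2 to 3 are there at a start; the rules pass over those that are not, and their reading is None.
At some moment in a run one of pot_red, pot_yellow, pot_blue may be knocked a few centimetres aside while the robot is not near it.
It also fails if it takes over 210 s, if anything falls off the work surface, if the arm or the gripper's body presses on something with over 40 N, if the wrist force passes 120 N, or if a joint passes its speed limit or range.

### The arm

A 7-joint arm with a two-finger parallel gripper is mounted at the origin on the work surface. World frame = base frame: x ahead of the robot, y to its left, z up, the work surface at z = 0. Lengths are in m, angles in rad, forces in N, time in s.
With the tool pointing down it reaches from about 0.4 to 0.9 m from the base axis. Payload 5.6 kg.
Tool frame: the origin (TCP) lies at the very end of the fingers, on their centre line; the grasp point (between the pads) lies 19 mm behind it; y points along the fingers, z is the direction in which the jaws open and shut, and the axes are right-handed (so a half turn about y gives the same grasp; the last joint's range is limited). The gripper opens to 92 mm and grips with 3 to 60 N. Pads are 20 mm wide; open, the fingers measure 128 mm over their backs; the gripper's body (75 mm by 189 mm) begins 69 mm behind the grasp point.
Start: joints at [1.08, 0.468, -0.012, 1.603, 0.006, 1.071, -0.056], TCP at [0.281, -0.586, 0.215] pointing down, gripper open.
Joint ranges: [-2.53, 2.53], [-0.31, 2.02], [-1.57, 1.55], [0.28, 2.44], [-1.29, 4.43], [0.15, 1.84], [-2.92, 2.92]. Speed limits (rad/s): [2.57, 2.57, 3.14, 3.14, 3.14, 3.14, 3.14].

### API

Orientations are given as a rotation vector (axis times angle).
In Python, from workcell import sensors, optics, env gives the robot as it stands. The module is installed in compiled form; this text tells all that it offers.
- The arm moves only by the shell command python3 -m jog 'ROWS' [FORCE]. ROWS is JSON, a list of rows, each an object of numbers: "jaw": the opening, from 0 (shut) to 1 (fully open); "tx", "ty", "tz": the shift along the world's x, y, z in units of 50 cm (1.0 is 50 cm); "ax", "ay", "az": the turn, a rotation vector about the world's x, y, z in units of 60 degrees (1.0 is 60 degrees). A call has 1 to 8 rows; each row shifts and turns the commanded pose from where the row before left it; what a row does not reach is not made up. A row lasts 1/10 s, in which the tool goes at most 50 mm and 8.59 degrees, less where a joint would pass 70% of its speed; a pose out of reach is approached as far as the arm can. A call with a number of a shift or a turn outside -1 to 1 is refused whole. A call with a gripper value outside its range is refused whole. The fingers move at their own pace and stop on an object; FORCE is the grip in N (left out, the last holds). Time passes only in rows, so rows that do not move let the fingers close. It gives the time, the measured TCP pose, the force and the opening at its end, in the units of the state.
- sensors.get_state(): the state, without advancing time (a new reading comes with each control period).
- optics.snapshot(name): name is "scene" or "top" or "wrist"; returns a dict with "frame" (480x640x3 uint8, red, green, blue), "intrinsics" (3x3 intrinsics, pixels), "world_from_camera" (4x4, takes a point from camera to world coordinates). Camera axes: x right, y down, z forward; pixel columns grow to the right and rows downward; lengths in m; the calibration is good to about 2 mm. A picture is of the moment at which its call begins. There is no depth.
- env.job_done(): hands the job in, once; it reports no verdict.
The state is a dict: "clock": time; "joints": joint angles; "joint_velocities": joint speeds; "joint_efforts": joint torques, N m; "tcp_pos": TCP position; "tcp_rot": TCP orientation; "ft_force": force on the tool from outside, world axes, zero at the start; "moment": the same for the moment, N m; "grip_width": finger opening in m.
Only numpy, scipy, OpenCV 4.12 (cv2) and the standard library are available. Lean on these libraries where they do the work, as an engineer would, in place of code of your own. Each camera call takes 0.05 s, during which the arm holds its last target. There are 200 camera calls.

## Working session

There is one attempt and no reset: what is moved stays moved. The work goes in short steps, Python scripts to look and compute and a shell command to move; the robot and the scene stay as the last step left them, time stands still between calls to the robot, and variables do not carry over. Pictures are saved under pics/ and viewed, on a budget of 14 in all, crops included, one or two more only if the job needs it, and the job is handed in when it is done.

```bash
mkdir -p pics; cat > h.py <<'E'
import numpy as np, cv2
from workcell import sensors, optics, env
def snap(n, f=None):
    s=optics.snapshot(n)
    if f: cv2.imwrite('pics/'+f, cv2.cvtColor(s['frame'],cv2.COLOR_RGB2BGR))
    return s
def ray(s,u,v,z):
    K=s['intrinsics'];T=s['world_from_camera']
    d=T[:3,:3]@np.linalg.solve(K,[u,v,1.]);o=T[:3,3]
    return o+d*(z-o[2])/d[2]
def proj(s,p):
    T=np.linalg.inv(s['world_from_camera']);c=T[:3,:3]@np.array(p)+T[:3,3]
    q=s['intrinsics']@c;return q[:2]/q[2]
E
python3 - <<'E'
from h import *
a=snap('top','top0.png');b=snap('scene','scene0.png')
for s in(a,b): print(s['world_from_camera'].round(3),s['intrinsics'].round(1))
s=sensors.get_state();print({k:np.round(v,3) for k,v in s.items()})
E
```

```text
[[-0.003 -0.997  0.081  0.469]
 [-1.     0.002 -0.008 -0.05 ]
 [ 0.008 -0.081 -0.997  1.557]
 [ 0.     0.     0.     1.   ]] [[576.    0.  325.2]
 [  0.  576.  244.7]
 [  0.    0.    1. ]]
[[ 0.842  0.435 -0.319  1.076]
 [ 0.539 -0.682  0.494 -0.821]
 [-0.003 -0.588 -0.809  1.415]
 [ 0.     0.     0.     1.   ]] [[590.2   0.  312.2]
 [  0.  590.2 238.2]
 [  0.    0.    1. ]]
{'clock': np.float64(0.1), 'joints': array([ 1.08 ,  0.468, -0.012,  1.604,  0.006,  1.071, -0.056]), 'joint_velocities': array([ 0.002, -0.002, -0.001, -0.001, -0.   ,  0.001, -0.002]), 'joint_efforts': array([ 0.0000e+00, -5.2165e+01, -1.3000e-02, -2.4437e+01, -5.7000e-02,
        1.4000e-02,  0.0000e+00]), 'tcp_pos': array([ 0.281, -0.585,  0.214]), 'tcp_rot': array([-0.45 ,  1.975, -1.972]), 'ft_force': array([0.376, 0.536, 0.057]), 'moment': array([ 0.012,  0.001, -0.009]), 'grip_width': np.float64(0.092)}
```

View pics/top0.png

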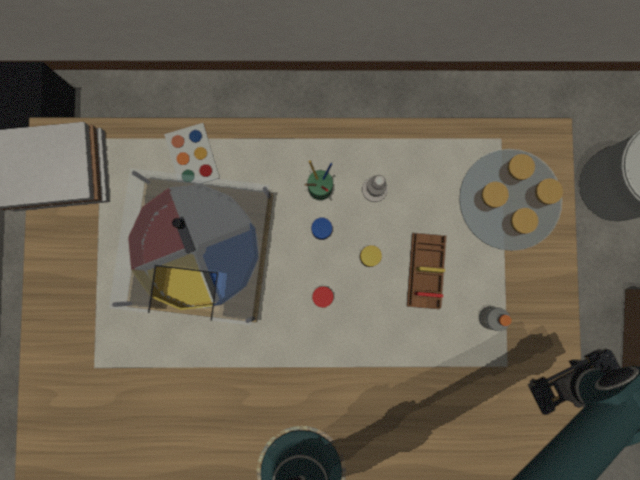

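View pics/scene0.png

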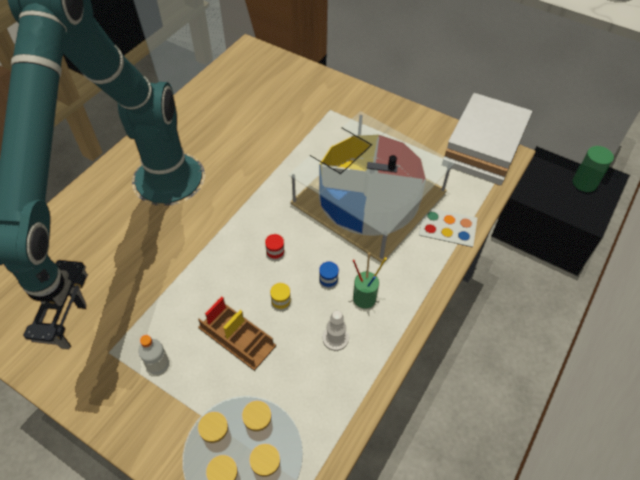

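Red and yellow panels stand in the rack at about (428,294) and (430,269), with the third slot empty. The pots are red (323,296), yellow (371,256) and blue (322,228). The yellow bin is roughly in the window, and the knob is near (178,223). Next I'll measure the colour blobs and enlarge the stand.

```bash
cat >> h.py <<'E'
HUE={'red':((0,6),(174,180)),'yellow':((22,33),),'blue':((105,120),)}
def blobs(s,c,roi=None,amin=40,smin=150,vmin=60):
    h=cv2.cvtColor(s['frame'],cv2.COLOR_RGB2HSV);m=np.zeros(h.shape[:2],np.uint8)
    for a,b in HUE[c]: m|=cv2.inRange(h,(a,smin,vmin),(b,255,255))
    if roi: k=np.zeros_like(m);k[roi[2]:roi[3],roi[0]:roi[1]]=1;m*=k
    cs,_=cv2.findContours(m,cv2.RETR_EXTERNAL,cv2.CHAIN_APPROX_NONE)
    return sorted([(cv2.contourArea(x),cv2.minAreaRect(x)) for x in cs if cv2.contourArea(x)>amin],key=lambda t:-t[0])
def pots(s):
    for c in HUE:
        for a,r in blobs(s,c,(285,405,205,325)): print('pot',c,a,np.round(r[0],1),np.round(r[1],1),ray(s,*r[0],.06).round(3))
E
python3 - <<'E'
from h import *
s=snap('top');pots(s)
for c in('red','yellow'):
    for a,r in blobs(s,c,(405,450,225,315),15): print('panel',c,a,r,ray(s,*r[0],.10).round(3))
f=s['frame']
# rack wood contour
h=cv2.cvtColor(f,cv2.COLOR_RGB2HSV);print('rack px',h[240,425],h[280,412])
m=cv2.inRange(h,(3,90,40),(16,255,200));k=np.zeros_like(m);k[220:320,400:452]=1;m*=k
m=cv2.morphologyEx(m,cv2.MORPH_CLOSE,np.ones((9,9)));cs,_=cv2.findContours(m,0,1);r=cv2.minAreaRect(max(cs,key=cv2.contourArea));print(r)
b=cv2.boxPoints(r);print([ray(s,*p,.05).round(3) for p in b],b)
im=np.hstack([cv2.resize(f[165:330,105:285],None,fx=3,fy=3,interpolation=2)])
im=np.clip(im.astype(float)*1.6,0,255).astype(np.uint8)
cv2.imwrite('pics/c1.png',im[:,:,::-1])
E
```

```text
pot red 279.5 [322.5 296.5] [19. 19.] [ 0.455 -0.056  0.06 ]
pot blue 254.0 [321.5 228.5] [19. 17.] [ 0.632 -0.053  0.06 ]
panel red 69.0 ((428.9752502441406, 294.2475280761719), (24.278907775878906, 3.880645275115967), 5.710593223571777) [ 0.461 -0.324  0.1  ]
rack px [ 13 132 106] [ 14 135  53]
((426.6166687011719, 270.6753234863281), (34.57194900512695, 73.05909729003906), 4.236394882202148)
[array([ 0.431, -0.275,  0.05 ]), array([ 0.621, -0.292,  0.05 ]), array([ 0.614, -0.383,  0.05 ]), array([ 0.424, -0.365,  0.05 ])] [[406.67944 305.82812]
 [412.07642 232.96863]
 [446.5539  235.52252]
 [441.15692 308.38202]]
```

View pics/c1.png

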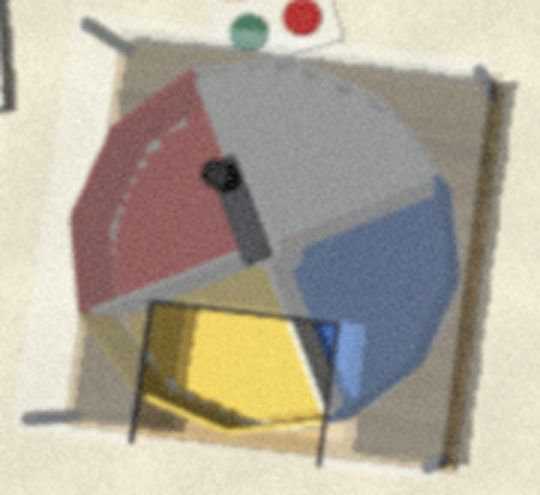

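The enlarged crop shows the window trim corners at crop (150,301), (340,321), (132,440) and (320,465). The knob is at (222,174). The tray is turned so that the yellow bin is about 20° off square.

```bash
sed -i "s/'yellow':((22,33),)/'yellow':((20,34),)/; s/smin=150,vmin=60/smin=130,vmin=60/" h.py; cat >> h.py <<'E'
E
python3 - <<'E'
from h import *
s=snap('top');pots(s)
h=cv2.cvtColor(s['frame'],cv2.COLOR_RGB2HSV);print('hsv',h[256,371],h[269,430])
for a,r in blobs(s,'yellow',(405,450,225,315),15): print('panel y',a,r,ray(s,*r[0],.10).round(3))
for p in [(428.97,294.25)]:print(ray(s,*p,.102))
q=lambda x,y,z:ray(s,105+x/3,165+y/3,z)
A,B,C,D=[q(*p,.136) for p in((150,301),(340,321),(132,440),(320,465))]
print(A,B,C,D,'w',np.linalg.norm(A-B),np.linalg.norm(A-C),np.linalg.norm(B-D))
ey=(A-B)+(C-D);yaw1=np.arctan2(ey[1],ey[0])-np.pi/2   # stand y axis = A-B dir (left)
ex=(A-C)+(B-D);yaw2=np.arctan2(ex[1],ex[0]);print('yaw',np.degrees([yaw1,yaw2]))
yaw=(yaw1+yaw2)/2;R=np.array([[np.cos(yaw),-np.sin(yaw)],[np.sin(yaw),np.cos(yaw)]])
mid=(A+B)[:2]/2;axis=mid+R@[.06,0];print('axis',axis,'window',axis+R@[-.112,0])
P=[q(*p,.136)[:2] for p in((85,22),(485,75),(437,465),(30,418))];print('posts',np.array(P).round(3),'ctr',np.mean(P,0))
K=q(222,174,.192)[:2];d=K-axis;print('knob',K,np.linalg.norm(d),np.degrees(np.arctan2(d[1],d[0]))-np.degrees(yaw))
E
```

```text
pot red 296.0 [322.5 296.5] [19. 19.] [ 0.455 -0.056  0.06 ]
pot yellow 286.0 [370.5 255.5] [19. 19.] [ 0.561 -0.181  0.06 ]
pot blue 276.0 [321.5 228.5] [19. 19.] [ 0.632 -0.053  0.06 ]
hsv [ 24 145 151] [ 23 145 151]
panel y 90.0 ((429.6000671386719, 269.2000427246094), (27.03957176208496, 4.961389541625977), 7.125016689300537) [ 0.524 -0.327  0.1  ]
[ 0.46066819 -0.32370032  0.102     ]
[0.5338939  0.35680115 0.136     ] [0.51705171 0.20094066 0.136     ] [0.42058    0.36909447 0.136     ] [0.39981263 0.21582564 0.136     ] w 0.1567678236435651 0.11397879239005801 0.11818021810661296
yaw [-6.93667984 -6.72317716]
axis [0.58504702 0.27173555] window [0.47384182 0.28505488]
posts [[0.766 0.415]
 [0.721 0.083]
 [0.399 0.121]
 [0.439 0.452]] ctr [0.58127423 0.26791105]
knob [0.63194124 0.28586284] 0.048976001235781615 23.595317136606724
```

```bash
cat >> h.py <<'E'
from scipy.spatial.transform import Rotation as Ro
def st():
    s=sensors.get_state();R=Ro.from_rotvec(s['tcp_rot']).as_matrix()
    print('t %.1f'%s['clock'],'tcp',s['tcp_pos'].round(4),'down',R[:,1].round(3),'jaw yaw %.1f'%np.degrees(np.arctan2(R[1,2],R[0,2])),'w %.4f'%s['grip_width'],'F',s['ft_force'].round(1),'j',s['joints'].round(2))
    return s
AX=np.array([.583,.270]);YAW=-7.
def knob(deg): # stand angle -> world
    a=np.radians(deg+YAW);return AX+.055*np.array([np.cos(a),np.sin(a)])
def stand(x,y):
    a=np.radians(YAW);return AX+np.array([[np.cos(a),-np.sin(a)],[np.sin(a),np.cos(a)]])@[x,y]
E
python3 -c "
from h import *
st();print(knob(27),[stand(-.112,0)])
for a in (27,45,-45):print(a,knob(a))"
```

```text
t 0.2 tcp [ 0.2812 -0.5856  0.214 ] down [-0.001  0.001 -1.   ] jaw yaw -64.3 w 0.0918 F [-1.2 -0.6  0.7] j [ 1.08  0.47 -0.01  1.6   0.01  1.07 -0.06]
[0.63468309 0.28881111] [array([0.47183483, 0.28364937])]
27 [0.63468309 0.28881111]
45 [0.62634059 0.30386138]
-45 [0.61686138 0.22665941]
```

```bash

python3 -m jog '[{"tz":0.05},{"tz":0.05},{"tz":0.05},{"tz":0.05},{"tx":0.035,"ty":0.087,"az":0.12},{"tx":0.035,"ty":0.087,"az":0.12},{"tx":0.035,"ty":0.087,"az":0.12},{"tx":0.035,"ty":0.087,"az":0.12}]' 20
python3 -m jog '[{"tx":0.035,"ty":0.087,"az":0.12},{"tx":0.035,"ty":0.087,"az":0.12},{"tx":0.035,"ty":0.087,"az":0.12},{"tx":0.035,"ty":0.087,"az":0.12},{"tx":0.035,"ty":0.087,"az":0.12},{"tx":0.035,"ty":0.087,"az":0.12},{"tx":0.035,"ty":0.087,"az":0.12},{"tx":0.035,"ty":0.087,"az":0.12}]'
python3 -m jog '[{"tx":0.035,"ty":0.087,"az":0.12},{"tx":0.035,"ty":0.087,"az":0.12},{"tx":0.035,"ty":0.087,"az":0.12},{"tx":0.035,"ty":0.087,"az":0.12},{"tx":0.035,"ty":0.087,"az":0.12},{"tx":0.035,"ty":0.087,"az":0.12},{"tx":0.035,"ty":0.087,"az":0.12},{}]'
python3 -c "
from h import *
st();s=snap('wrist','w1.png');print(proj(s,[.634,.288,.192]),proj(s,list(AX)+[.15]),s['world_from_camera'].round(3))"
```

```text
t 0.2 tcp [ 0.2812 -0.5856  0.214 ] down [-0.001  0.001 -1.   ] jaw yaw -64.3 w 0.0918 F [-1.2 -0.6  0.7] j [ 1.08  0.47 -0.01  1.6   0.01  1.07 -0.06]
[-5967.45552957 -6294.76240769] [-2293.94223094 -2279.14037121] [[ 0.433 -0.876 -0.212  0.339]
 [-0.901 -0.421 -0.102 -0.558]
 [ 0.     0.236 -0.972  0.384]
 [ 0.     0.     0.     1.   ]]validation failed for argument at $[0]...
validation failed for argument at $[0]...
validation failed for argument at $[0]...
```

View pics/w1.png

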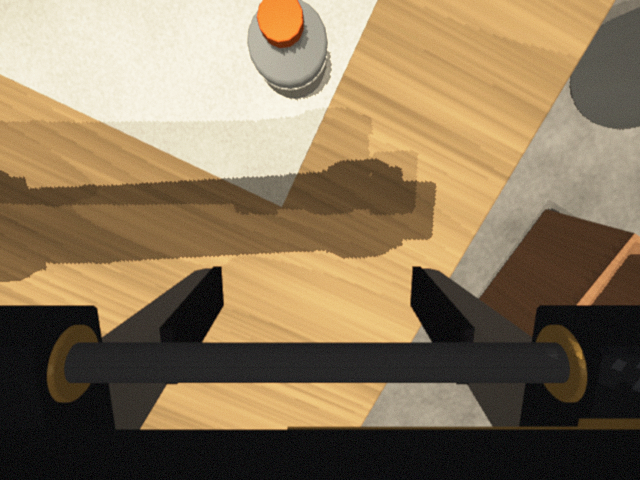

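The move was refused, so the arm is still at its start. The picture shows only the fingers and the glue bottle at (285,40). I'll try rows that carry every key.

```bash
python3 -m jog '[{"jaw":1,"tx":0,"ty":0,"tz":0.05,"ax":0,"ay":0,"az":0}]' 20; python3 -m jog '[{"jaw":1,"tx":0,"ty":0,"tz":0.05,"ax":0,"ay":0,"az":0}]'
```

```text
clock: 0.35
tcp_pos: [0.2803, -0.5838, 0.2361]
tcp_rot: [-0.452, 1.981, -1.967]
ft_force: [-0.1, 0.2, 0.0]
grip_width: 0.0921
clock: 0.45
tcp_pos: [0.2811, -0.5853, 0.2641]
tcp_rot: [-0.45, 1.976, -1.971]
ft_force: [-0.3, 0.2, -0.5]
grip_width: 0.0922
```

```bash

python3 -m jog '[{"jaw":1,"tx":0,"ty":0,"tz":0.05,"ax":0,"ay":0,"az":0},{"jaw":1,"tx":0,"ty":0,"tz":0.05,"ax":0,"ay":0,"az":0},{"jaw":1,"tx":0.035,"ty":0.087,"tz":0,"ax":0,"ay":0,"az":0.12},{"jaw":1,"tx":0.035,"ty":0.087,"tz":0,"ax":0,"ay":0,"az":0.12},{"jaw":1,"tx":0.035,"ty":0.087,"tz":0,"ax":0,"ay":0,"az":0.12},{"jaw":1,"tx":0.035,"ty":0.087,"tz":0,"ax":0,"ay":0,"az":0.12},{"jaw":1,"tx":0.035,"ty":0.087,"tz":0,"ax":0,"ay":0,"az":0.12},{"jaw":1,"tx":0.035,"ty":0.087,"tz":0,"ax":0,"ay":0,"az":0.12}]'
python3 -m jog '[{"jaw":1,"tx":0.035,"ty":0.087,"tz":0,"ax":0,"ay":0,"az":0.12},{"jaw":1,"tx":0.035,"ty":0.087,"tz":0,"ax":0,"ay":0,"az":0.12},{"jaw":1,"tx":0.035,"ty":0.087,"tz":0,"ax":0,"ay":0,"az":0.12},{"jaw":1,"tx":0.035,"ty":0.087,"tz":0,"ax":0,"ay":0,"az":0.12},{"jaw":1,"tx":0.035,"ty":0.087,"tz":0,"ax":0,"ay":0,"az":0.12},{"jaw":1,"tx":0.035,"ty":0.087,"tz":0,"ax":0,"ay":0,"az":0.12},{"jaw":1,"tx":0.035,"ty":0.087,"tz":0,"ax":0,"ay":0,"az":0.12},{"jaw":1,"tx":0.035,"ty":0.087,"tz":0,"ax":0,"ay":0,"az":0.12}]'
python3 -m jog '[{"jaw":1,"tx":0.035,"ty":0.087,"tz":0,"ax":0,"ay":0,"az":0.12},{"jaw":1,"tx":0.035,"ty":0.087,"tz":0,"ax":0,"ay":0,"az":0.12},{"jaw":1,"tx":0.035,"ty":0.087,"tz":0,"ax":0,"ay":0,"az":0.12},{"jaw":1,"tx":0.035,"ty":0.087,"tz":0,"ax":0,"ay":0,"az":0.12},{"jaw":1,"tx":0.035,"ty":0.087,"tz":0,"ax":0,"ay":0,"az":0.12},{"jaw":1,"tx":0.035,"ty":0.087,"tz":0,"ax":0,"ay":0,"az":0.12},{"jaw":1,"tx":0,"ty":0,"tz":0,"ax":0,"ay":0,"az":0}]'
python3 -c "
from h import *
st();s=snap('wrist','w2.png');print(proj(s,[.634,.288,.192]),proj(s,list(AX)+[.15]))"
```

```text
clock: 1.25
tcp_pos: [0.3867, -0.3231, 0.3147]
tcp_rot: [-1.015, 1.472, -1.473]
ft_force: [1.3, -0.4, 0.2]
grip_width: 0.0915
clock: 2.05
tcp_pos: [0.5268, 0.0247, 0.3149]
tcp_rot: [-1.446, 0.725, -0.726]
ft_force: [0.8, -0.1, -0.2]
grip_width: 0.0919
clock: 2.75
tcp_pos: [0.6302, 0.291, 0.3125]
tcp_rot: [-1.563, 0.137, -0.131]
ft_force: [-0.5, 1.1, 0.8]
grip_width: 0.0918
t 2.8 tcp [0.6302 0.291  0.3125] down [-0.004  0.004 -1.   ] jaw yaw 80.2 w 0.0918 F [-0.5  1.1  0.8] j [ 0.    0.6  -0.78  1.33  0.41  1.38  0.63]
[314.3381442  238.68261616] [284.71347541 175.88494463]
```

View pics/w2.png

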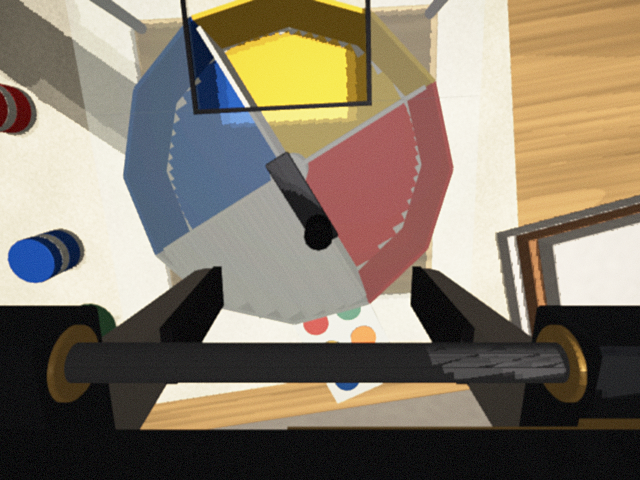

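The wrist view shows the knob at about (318,232) against a prediction of (314,239), and the window's inner corners at (196,112) and (370,103). I'll refine the axis from these.

```bash
python3 - <<'E'
from h import *
s=snap('wrist');f=s['frame']
g=f.max(2);m=(g<28).astype(np.uint8);m[:205]=0;m[265:]=0;m[:,:280]=0;m[:,360:]=0
m=cv2.morphologyEx(m,cv2.MORPH_OPEN,np.ones((7,7)))
cs,_=cv2.findContours(m,0,1);c=max(cs,key=cv2.contourArea);print(cv2.minEnclosingCircle(c),cv2.boundingRect(c))
(u,v),r=cv2.minEnclosingCircle(c);print('cam',s['world_from_camera'][:3,3]);K=ray(s,u,v,.192);print('knob',K,'px r 12mm',proj(s,K+[0,.012,0])-[u,v])
A=ray(s,370,103,.136);B=ray(s,196,112,.136);print(A,B,np.linalg.norm(A-B))
e=A-B;yaw=np.arctan2(e[1],e[0])-np.pi/2;print('yaw',np.degrees(yaw))
ax=(A+B)[:2]/2+.06*np.array([np.cos(yaw),np.sin(yaw)]);print('axis',ax)
d=K[:2]-ax;print(np.linalg.norm(d),'stand ang',np.degrees(np.arctan2(d[1],d[0])-yaw))
E
```

```text
((322.4540100097656, 230.03150939941406), 17.316545486450195) (310, 214, 27, 34)
cam [0.56457436 0.29862024 0.48318163]
knob [0.62851641 0.29197804 0.192     ] px r 12mm [14.72155283 -2.55124029]
[0.53456251 0.35195985 0.136     ] [0.51495302 0.19813836 0.136     ] 0.155066385537648
yaw -7.26500080801402
axis [0.58427608 0.26746158]
0.0505792835223946 stand ang 36.25869572975977
```

```bash

python3 -m jog '[{"jaw":0.7,"tx":0.003,"ty":0,"tz":-0.1,"ax":0,"ay":0,"az":0},{"jaw":0.7,"tx":0,"ty":0,"tz":-0.1,"ax":0,"ay":0,"az":0},{"jaw":0.7,"tx":0,"ty":0,"tz":-0.09,"ax":0,"ay":0,"az":0},{"jaw":0,"tx":0,"ty":0,"tz":0,"ax":0,"ay":0,"az":0},{"jaw":0,"tx":0,"ty":0,"tz":0,"ax":0,"ay":0,"az":0},{"jaw":0,"tx":0,"ty":0,"tz":0,"ax":0,"ay":0,"az":0},{"jaw":0,"tx":0,"ty":0,"tz":0,"ax":0,"ay":0,"az":0},{"jaw":0,"tx":0,"ty":0,"tz":0,"ax":0,"ay":0,"az":0}]' 15
python3 -c "
from h import *
s=st();AX=np.array([.584,.268]);d=s['tcp_pos'][:2]-AX;print(np.degrees(np.arctan2(d[1],d[0])),np.linalg.norm(d))
a=np.arctan2(d[1],d[0]);
import numpy as np
T=np.radians(np.linspace(np.degrees(a),-52,9));P=AX+.055*np.c_[np.cos(T),np.sin(T)];print((np.diff(P,axis=0)/.5).round(4), P[-1])"
```

```text
clock: 3.65
tcp_pos: [0.6342, 0.2869, 0.173]
tcp_rot: [-1.56, 0.137, -0.145]
ft_force: [0.9, 5.1, 4.4]
grip_width: 0.03
t 3.6 tcp [0.6342 0.2869 0.173 ] down [ 0.005  0.006 -1.   ] jaw yaw 79.7 w 0.0300 F [0.9 5.1 4.4] j [-0.01  0.71 -0.73  1.48  0.49  1.13  0.57]
20.628861265486073 0.053664811116310523
[[ 0.0048 -0.0167]
 [ 0.0021 -0.0173]
 [-0.0006 -0.0174]
 [-0.0034 -0.0171]
 [-0.006  -0.0163]
 [-0.0085 -0.0152]
 [-0.0108 -0.0136]
 [-0.0128 -0.0118]] [0.61786138 0.22465941]
```

```bash

python3 -m jog '[{"jaw":0,"tx":0,"ty":0,"tz":0,"ax":0,"ay":0,"az":0},{"jaw":0,"tx":0,"ty":0,"tz":0,"ax":0,"ay":0,"az":0},{"jaw":0,"tx":0,"ty":0,"tz":0,"ax":0,"ay":0,"az":0}]'
python3 -m jog '[{"jaw":0,"tx":0.005,"ty":-0.017,"tz":0,"ax":0,"ay":0,"az":0},{"jaw":0,"tx":0.002,"ty":-0.017,"tz":0,"ax":0,"ay":0,"az":0},{"jaw":0,"tx":0,"ty":0,"tz":0,"ax":0,"ay":0,"az":0}]'
python3 -c "
from h import *
s=st()"
```

```text
clock: 3.95
tcp_pos: [0.6346, 0.2851, 0.1727]
tcp_rot: [-1.564, 0.138, -0.146]
ft_force: [1.1, 0.8, 8.9]
grip_width: 0.0234
clock: 4.25
tcp_pos: [0.636, 0.266, 0.1726]
tcp_rot: [-1.568, 0.142, -0.143]
ft_force: [-5.8, -2.8, 12.5]
grip_width: 0.0233
t 4.2 tcp [0.636  0.266  0.1726] down [-0.    -0.002 -1.   ] jaw yaw 79.6 w 0.0233 F [-5.8 -2.8 12.5] j [ 0.02  0.7  -0.73  1.5   0.49  1.14  0.59]
```

```bash

python3 -m jog '[{"jaw":0,"tx":0,"ty":-0.014,"tz":0.01,"ax":0,"ay":0,"az":0},{"jaw":0,"tx":-0.003,"ty":-0.014,"tz":0,"ax":0,"ay":0,"az":0},{"jaw":0,"tx":-0.006,"ty":-0.014,"tz":0,"ax":0,"ay":0,"az":0},{"jaw":0,"tx":-0.008,"ty":-0.012,"tz":0,"ax":0,"ay":0,"az":0},{"jaw":0,"tx":-0.01,"ty":-0.012,"tz":0,"ax":0,"ay":0,"az":0},{"jaw":0,"tx":-0.012,"ty":-0.012,"tz":0,"ax":0,"ay":0,"az":0},{"jaw":0,"tx":0,"ty":0,"tz":0,"ax":0,"ay":0,"az":0},{"jaw":0,"tx":0,"ty":0,"tz":0,"ax":0,"ay":0,"az":0}]'
python3 -c "
from h import *
s=st()
from scipy.optimize import least_squares
P=np.array([[.6346,.2851],[.636,.266],s['tcp_pos'][:2]])
r=least_squares(lambda c:np.hypot(*(P-c).T)-.055,[.583,.268]);print('axis fit',r.x,r.fun)
d=P-r.x;print(np.degrees(np.arctan2(d[:,1],d[:,0])))"
```

```text
clock: 5.05
tcp_pos: [0.6139, 0.2277, 0.1732]
tcp_rot: [-1.568, 0.145, -0.137]
ft_force: [-4.8, 3.4, -8.7]
grip_width: 0.0235
t 5.0 tcp [0.6139 0.2277 0.1732] down [-0.005 -0.001 -1.   ] jaw yaw 79.7 w 0.0235 F [-4.8  3.4 -8.7] j [ 0.1   0.65 -0.74  1.59  0.48  1.1   0.63]
axis fit [0.58125684 0.27190043] [-4.80097999e-05  6.02244442e-05 -2.23534104e-05]
[ 13.89845934  -6.15180742 -53.5731705 ]
```

```bash
sed -i 's/^AX=.*/AX=np.array([.5813,.2719]);YAW=-7.1/' h.py
python3 -m jog '[{"jaw":0.6,"tx":0,"ty":0,"tz":0,"ax":0,"ay":0,"az":0},{"jaw":0.6,"tx":0,"ty":0,"tz":0,"ax":0,"ay":0,"az":0},{"jaw":0.6,"tx":0,"ty":0,"tz":0,"ax":0,"ay":0,"az":0},{"jaw":1,"tx":0,"ty":0,"tz":0.1,"ax":0,"ay":0,"az":0},{"jaw":1,"tx":0,"ty":0,"tz":0.1,"ax":0,"ay":0,"az":0},{"jaw":1,"tx":0.006,"ty":-0.08,"tz":0.05,"ax":0,"ay":0,"az":0},{"jaw":1,"tx":0.006,"ty":-0.08,"tz":0,"ax":0,"ay":0,"az":0},{"jaw":1,"tx":0,"ty":0,"tz":0,"ax":0,"ay":0,"az":0}]'
python3 -c "
from h import *
s=st();t=snap('top');pots(t);w=snap('wrist','w3.png')"
```

```text
clock: 5.85
tcp_pos: [0.6257, 0.1403, 0.3011]
tcp_rot: [-1.57, 0.146, -0.153]
ft_force: [-0.6, -0.9, -1.1]
grip_width: 0.085
t 5.8 tcp [0.6257 0.1403 0.3011] down [ 0.004 -0.005 -1.   ] jaw yaw 79.1 w 0.0850 F [-0.6 -0.9 -1.1] j [ 0.27  0.51 -0.79  1.49  0.38  1.3   0.82]
pot red 294.5 [322.5 296.5] [19. 19.] [ 0.455 -0.056  0.06 ]
pot yellow 288.5 [370.5 255.5] [19. 19.] [ 0.561 -0.181  0.06 ]
pot blue 278.0 [321.5 228.5] [19. 19.] [ 0.632 -0.053  0.06 ]
```

View pics/w3.png

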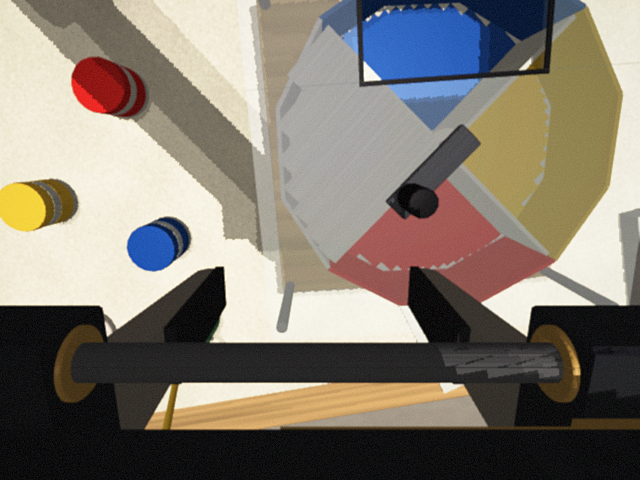

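The blue bin sits squarely in the window, and the blue pot's lid is at (152,245). The top view still puts the pots where they were, so I'll pick the blue pot.

```bash

python3 -m jog '[{"jaw":1,"tx":0.003,"ty":-0.0965,"tz":0,"ax":0,"ay":0,"az":0},{"jaw":1,"tx":0.003,"ty":-0.0965,"tz":0,"ax":0,"ay":0,"az":0},{"jaw":1,"tx":0.003,"ty":-0.0965,"tz":0,"ax":0,"ay":0,"az":0},{"jaw":1,"tx":0.003,"ty":-0.0965,"tz":0,"ax":0,"ay":0,"az":0},{"jaw":1,"tx":0,"ty":0,"tz":-0.09,"ax":0,"ay":0,"az":0},{"jaw":1,"tx":0,"ty":0,"tz":-0.09,"ax":0,"ay":0,"az":0},{"jaw":1,"tx":0,"ty":0,"tz":-0.09,"ax":0,"ay":0,"az":0}]' 20
python3 -m jog '[{"jaw":1,"tx":0,"ty":0,"tz":-0.09,"ax":0,"ay":0,"az":0},{"jaw":1,"tx":0,"ty":0,"tz":-0.09,"ax":0,"ay":0,"az":0},{"jaw":1,"tx":0,"ty":0,"tz":-0.084,"ax":0,"ay":0,"az":0},{"jaw":0,"tx":0,"ty":0,"tz":0,"ax":0,"ay":0,"az":0},{"jaw":0,"tx":0,"ty":0,"tz":0,"ax":0,"ay":0,"az":0},{"jaw":0,"tx":0,"ty":0,"tz":0,"ax":0,"ay":0,"az":0},{"jaw":0,"tx":0,"ty":0,"tz":0,"ax":0,"ay":0,"az":0},{"jaw":0,"tx":0,"ty":0,"tz":0,"ax":0,"ay":0,"az":0}]'
python3 -c "
from h import *
s=st();print(stand(-.112,0),stand(-.108,.018),stand(-.105,-.042))"
```

```text
clock: 6.65
tcp_pos: [0.6292, -0.0439, 0.1635]
tcp_rot: [-1.565, 0.14, -0.142]
ft_force: [0.6, -0.2, -0.3]
grip_width: 0.0919
clock: 7.45
tcp_pos: [0.6302, -0.0454, 0.0347]
tcp_rot: [-1.567, 0.14, -0.145]
ft_force: [-0.1, -1.4, 5.3]
grip_width: 0.0555
t 7.5 tcp [ 0.6302 -0.0454  0.0347] down [ 0.003 -0.001 -1.   ] jaw yaw 79.6 w 0.0555 F [-0.1 -1.4  5.3] j [ 0.46  0.76 -0.62  1.73  0.57  0.83  0.96]
[0.47015882 0.28574337] [0.47635298 0.30311093] [0.47191388 0.24320021]
```

```bash

python3 -m jog '[{"jaw":0,"tx":0,"ty":0,"tz":0.086,"ax":0,"ay":0,"az":0},{"jaw":0,"tx":0,"ty":0,"tz":0.086,"ax":0,"ay":0,"az":0},{"jaw":0,"tx":0,"ty":0,"tz":0.086,"ax":0,"ay":0,"az":0.057},{"jaw":0,"tx":0,"ty":0,"tz":0.086,"ax":0,"ay":0,"az":0},{"jaw":0,"tx":0,"ty":0,"tz":0.086,"ax":0,"ay":0,"az":0}]'
python3 -m jog '[{"jaw":0,"tx":-0.04,"ty":0.083,"tz":0,"ax":0,"ay":0,"az":0},{"jaw":0,"tx":-0.04,"ty":0.083,"tz":0,"ax":0,"ay":0,"az":0},{"jaw":0,"tx":-0.04,"ty":0.083,"tz":0,"ax":0,"ay":0,"az":0},{"jaw":0,"tx":-0.04,"ty":0.083,"tz":0,"ax":0,"ay":0,"az":0},{"jaw":0,"tx":-0.04,"ty":0.083,"tz":0,"ax":0,"ay":0,"az":0},{"jaw":0,"tx":-0.04,"ty":0.083,"tz":0,"ax":0,"ay":0,"az":0},{"jaw":0,"tx":-0.04,"ty":0.083,"tz":0,"ax":0,"ay":0,"az":0},{"jaw":0,"tx":-0.04,"ty":0.083,"tz":0,"ax":0,"ay":0,"az":0}]'
python3 -m jog '[{"jaw":0,"tx":0,"ty":0,"tz":0,"ax":0,"ay":0,"az":0},{"jaw":0,"tx":0,"ty":0,"tz":0,"ax":0,"ay":0,"az":0}]'
```

```text
clock: 7.95
tcp_pos: [0.6286, -0.0447, 0.2503]
tcp_rot: [-1.569, 0.094, -0.096]
ft_force: [0.5, -0.2, -1.5]
grip_width: 0.0555
clock: 8.75
tcp_pos: [0.4678, 0.2885, 0.2485]
tcp_rot: [-1.569, 0.094, -0.096]
ft_force: [-0.2, -0.4, -1.8]
grip_width: 0.0555
clock: 8.95
tcp_pos: [0.468, 0.2883, 0.2483]
tcp_rot: [-1.569, 0.091, -0.093]
ft_force: [0.6, 1.0, -2.2]
grip_width: 0.0554
```

```bash

python3 -m jog '[{"jaw":0,"tx":0,"ty":0,"tz":-0.087,"ax":0,"ay":0,"az":0},{"jaw":0,"tx":0,"ty":0,"tz":-0.087,"ax":0,"ay":0,"az":0},{"jaw":0,"tx":0,"ty":0,"tz":-0.087,"ax":0,"ay":0,"az":0},{"jaw":0,"tx":0,"ty":0,"tz":-0.087,"ax":0,"ay":0,"az":0},{"jaw":0,"tx":0,"ty":0,"tz":0,"ax":0,"ay":0,"az":0},{"jaw":0.75,"tx":0,"ty":0,"tz":0,"ax":0,"ay":0,"az":0},{"jaw":0.75,"tx":0,"ty":0,"tz":0,"ax":0,"ay":0,"az":0},{"jaw":0.75,"tx":0,"ty":0,"tz":0,"ax":0,"ay":0,"az":0}]'
python3 -m jog '[{"jaw":0.75,"tx":0,"ty":0,"tz":0.09,"ax":0,"ay":0,"az":0},{"jaw":0.75,"tx":0,"ty":0,"tz":0.09,"ax":0,"ay":0,"az":0},{"jaw":0.75,"tx":0,"ty":0,"tz":0.09,"ax":0,"ay":0,"az":0},{"jaw":0.75,"tx":0,"ty":0,"tz":0.09,"ax":0,"ay":0,"az":0},{"jaw":0.75,"tx":0.073,"ty":-0.03,"tz":0,"ax":0,"ay":0,"az":0},{"jaw":0.75,"tx":0.073,"ty":-0.03,"tz":0,"ax":0,"ay":0,"az":0},{"jaw":0.75,"tx":0.073,"ty":-0.03,"tz":0,"ax":0,"ay":0,"az":0},{"jaw":0.75,"tx":0.073,"ty":-0.03,"tz":0,"ax":0,"ay":0,"az":0}]'
python3 -m jog '[{"jaw":0.75,"tx":0,"ty":0,"tz":0,"ax":0,"ay":0,"az":0}]'
python3 -c "
from h import *
s=st();t=snap('top');pots(t);w=snap('wrist','w4.png')"
```

```text
clock: 9.75
tcp_pos: [0.4707, 0.2878, 0.0762]
tcp_rot: [-1.566, 0.092, -0.099]
ft_force: [1.2, -0.2, 0.4]
grip_width: 0.069
clock: 10.55
tcp_pos: [0.6168, 0.2263, 0.2562]
tcp_rot: [-1.568, 0.092, -0.098]
ft_force: [0.3, 1.0, 0.6]
grip_width: 0.0688
clock: 10.65
tcp_pos: [0.6201, 0.2225, 0.2545]
tcp_rot: [-1.569, 0.099, -0.104]
ft_force: [0.4, -0.3, -0.6]
grip_width: 0.0688
t 10.7 tcp [0.6201 0.2225 0.2545] down [ 0.004 -0.    -1.   ] jaw yaw 82.6 w 0.0688 F [ 0.4 -0.3 -0.6] j [ 0.14  0.59 -0.81  1.5   0.44  1.24  0.72]
pot red 301.0 [322.5 296.5] [19. 19.] [ 0.455 -0.056  0.06 ]
pot yellow 289.5 [370.3 255.8] [18.4 20.5] [ 0.561 -0.18   0.06 ]
```

View pics/w4.png

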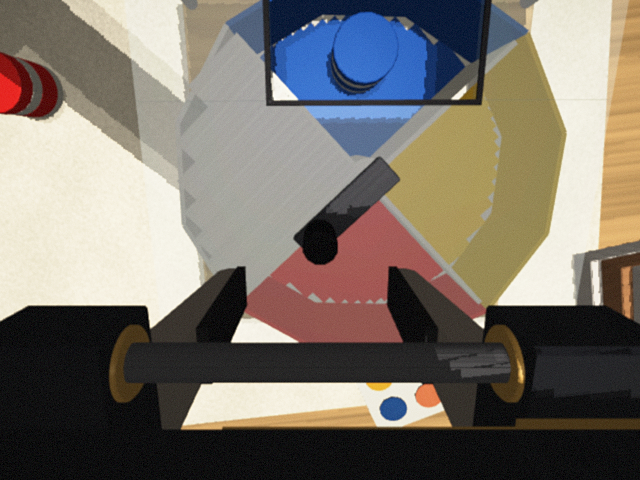

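The blue pot stands in the blue bin at (365,50), and the knob is at (319,242). Next I'll grip the knob and turn +91° to bring the yellow bin in.

```bash

python3 -m jog '[{"jaw":0.75,"tx":-0.012,"ty":0.01,"tz":-0.085,"ax":0,"ay":0,"az":0},{"jaw":0.75,"tx":0,"ty":0,"tz":-0.084,"ax":0,"ay":0,"az":0},{"jaw":0.75,"tx":0,"ty":0,"tz":0,"ax":0,"ay":0,"az":0},{"jaw":0,"tx":0,"ty":0,"tz":0,"ax":0,"ay":0,"az":0},{"jaw":0,"tx":0,"ty":0,"tz":0,"ax":0,"ay":0,"az":0},{"jaw":0,"tx":0,"ty":0,"tz":0,"ax":0,"ay":0,"az":0},{"jaw":0,"tx":0,"ty":0,"tz":0,"ax":0,"ay":0,"az":0},{"jaw":0,"tx":0,"ty":0,"tz":0,"ax":0,"ay":0,"az":0}]' 15
python3 -m jog '[{"jaw":0,"tx":0.016,"ty":0.015,"tz":0,"ax":0,"ay":0,"az":0},{"jaw":0,"tx":0.013,"ty":0.018,"tz":0,"ax":0,"ay":0,"az":0},{"jaw":0,"tx":0.009,"ty":0.02,"tz":0,"ax":0,"ay":0,"az":0},{"jaw":0,"tx":0.005,"ty":0.021,"tz":0,"ax":0,"ay":0,"az":0},{"jaw":0,"tx":0.001,"ty":0.022,"tz":0,"ax":0,"ay":0,"az":0},{"jaw":0,"tx":-0.0035,"ty":0.022,"tz":0,"ax":0,"ay":0,"az":0},{"jaw":0,"tx":-0.008,"ty":0.0205,"tz":0,"ax":0,"ay":0,"az":0},{"jaw":0,"tx":-0.0115,"ty":0.0185,"tz":0,"ax":0,"ay":0,"az":0}]'
python3 -m jog '[{"jaw":0,"tx":0,"ty":0,"tz":0,"ax":0,"ay":0,"az":0},{"jaw":0,"tx":0,"ty":0,"tz":0,"ax":0,"ay":0,"az":0}]'
python3 -c "
from h import *
s=st();d=s['tcp_pos'][:2]-AX;print(np.hypot(*d),np.degrees(np.arctan2(d[1],d[0]))-YAW, knob(45))"
```

```text
clock: 11.55
tcp_pos: [0.6093, 0.232, 0.1701]
tcp_rot: [-1.569, 0.094, -0.096]
ft_force: [-1.1, -5.1, 3.9]
grip_width: 0.031
clock: 12.35
tcp_pos: [0.6186, 0.3108, 0.1699]
tcp_rot: [-1.57, 0.096, -0.095]
ft_force: [-2.9, -6.6, 9.9]
grip_width: 0.0233
clock: 12.55
tcp_pos: [0.6154, 0.3137, 0.17]
tcp_rot: [-1.568, 0.095, -0.088]
ft_force: [-4.0, -1.9, 7.7]
grip_width: 0.024
t 12.6 tcp [0.6154 0.3137 0.17  ] down [-0.004  0.001 -1.   ] jaw yaw 83.3 w 0.0240 F [-4.  -1.9  7.7] j [-0.04  0.72 -0.76  1.49  0.51  1.14  0.57]
0.053941601171856514 57.84940124199271 [0.62469962 0.30568569]
```

```bash

python3 -m jog '[{"jaw":0,"tx":0.01,"ty":-0.01,"tz":0,"ax":0,"ay":0,"az":0},{"jaw":0,"tx":0.009,"ty":-0.009,"tz":0,"ax":0,"ay":0,"az":0},{"jaw":0,"tx":0,"ty":0,"tz":0,"ax":0,"ay":0,"az":0},{"jaw":0,"tx":0,"ty":0,"tz":0,"ax":0,"ay":0,"az":0}]'
python3 -c "
from h import *
s=st();d=s['tcp_pos'][:2]-AX;print(np.hypot(*d),np.degrees(np.arctan2(d[1],d[0]))-YAW)"
python3 -m jog '[{"jaw":0.75,"tx":0,"ty":0,"tz":0,"ax":0,"ay":0,"az":0},{"jaw":0.75,"tx":0,"ty":0,"tz":0,"ax":0,"ay":0,"az":0},{"jaw":0.75,"tx":0,"ty":0,"tz":0,"ax":0,"ay":0,"az":0},{"jaw":0.75,"tx":0,"ty":0,"tz":0.1,"ax":0,"ay":0,"az":0},{"jaw":0.75,"tx":0,"ty":0,"tz":0.1,"ax":0,"ay":0,"az":0},{"jaw":0.75,"tx":0,"ty":0,"tz":0.06,"ax":0,"ay":0,"az":0},{"jaw":0.75,"tx":0,"ty":0,"tz":0,"ax":0,"ay":0,"az":0}]'
python3 -c "
from h import *
s=st();w=snap('wrist','w5.png')"
```

```text
clock: 12.95
tcp_pos: [0.6265, 0.3007, 0.17]
tcp_rot: [-1.572, 0.097, -0.092]
ft_force: [-6.1, -5.9, 10.0]
grip_width: 0.0236
t 12.9 tcp [0.6265 0.3007 0.17  ] down [-0.004 -0.003 -1.   ] jaw yaw 83.1 w 0.0236 F [-6.1 -5.9 10. ] j [-0.02  0.72 -0.75  1.48  0.52  1.15  0.59]
0.05359693155343182 39.64105792203744
clock: 13.65
tcp_pos: [0.63, 0.3035, 0.3047]
tcp_rot: [-1.563, 0.089, -0.1]
ft_force: [0.8, -0.2, -0.2]
grip_width: 0.0687
t 13.7 tcp [0.63   0.3035 0.3047] down [ 0.007  0.005 -1.   ] jaw yaw 83.1 w 0.0687 F [ 0.8 -0.2 -0.2] j [-0.01  0.62 -0.8   1.33  0.44  1.36  0.65]
```

View pics/w5.png

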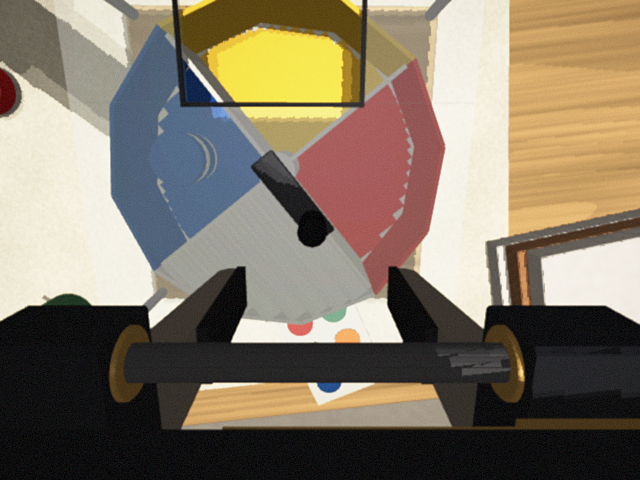

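```bash

python3 -m jog '[{"jaw":0.35,"tx":-0.0153,"ty":-0.0902,"tz":0,"ax":0,"ay":0,"az":-0.122},{"jaw":0.35,"tx":-0.0153,"ty":-0.0902,"tz":0,"ax":0,"ay":0,"az":-0.122},{"jaw":0.35,"tx":-0.0153,"ty":-0.0902,"tz":0,"ax":0,"ay":0,"az":-0.122},{"jaw":0.35,"tx":-0.0153,"ty":-0.0902,"tz":0,"ax":0,"ay":0,"az":-0.122},{"jaw":0.35,"tx":-0.0153,"ty":-0.0902,"tz":0,"ax":0,"ay":0,"az":-0.122},{"jaw":0.35,"tx":-0.0153,"ty":-0.0902,"tz":0,"ax":0,"ay":0,"az":-0.122},{"jaw":0.35,"tx":-0.0153,"ty":-0.0902,"tz":0,"ax":0,"ay":0,"az":-0.122},{"jaw":0.35,"tx":-0.0153,"ty":-0.0902,"tz":0,"ax":0,"ay":0,"az":-0.122}]'
python3 -m jog '[{"jaw":0.35,"tx":-0.0153,"ty":-0.0902,"tz":0,"ax":0,"ay":0,"az":-0.122},{"jaw":0.35,"tx":-0.0153,"ty":-0.0902,"tz":0,"ax":0,"ay":0,"az":-0.122},{"jaw":0.35,"tx":-0.0153,"ty":-0.0902,"tz":0,"ax":0,"ay":0,"az":-0.122},{"jaw":0.35,"tx":-0.0153,"ty":-0.0902,"tz":0,"ax":0,"ay":0,"az":-0.122},{"jaw":0.35,"tx":-0.0153,"ty":-0.0902,"tz":0,"ax":0,"ay":0,"az":0},{"jaw":0.35,"tx":-0.0153,"ty":-0.0902,"tz":0,"ax":0,"ay":0,"az":0},{"jaw":0.35,"tx":0,"ty":0,"tz":0,"ax":0,"ay":0,"az":0},{"jaw":0.35,"tx":0,"ty":0,"tz":0,"ax":0,"ay":0,"az":0}]'
python3 -c "
from h import *
s=st();w=snap('wrist','w6.png');print(proj(w,[.523,-.3275,.102]),proj(w,[.459,-.3225,.102]))"
```

```text
clock: 14.5
tcp_pos: [0.5662, -0.0616, 0.2972]
tcp_rot: [-1.381, 0.895, -0.891]
ft_force: [0.2, 0.0, 0.5]
grip_width: 0.0322
clock: 15.3
tcp_pos: [0.5205, -0.331, 0.2968]
tcp_rot: [-1.168, 1.276, -1.269]
ft_force: [0.3, 0.4, 0.2]
grip_width: 0.0317
t 15.3 tcp [ 0.5205 -0.331   0.2968] down [-0.003  0.002 -1.   ] jaw yaw -4.9 w 0.0317 F [0.3 0.4 0.2] j [ 0.8   0.38 -0.39  1.57  0.15  1.22  0.31]
[320.85173242 210.53597282] [256.46191864 211.01123952]
```

View pics/w6.png

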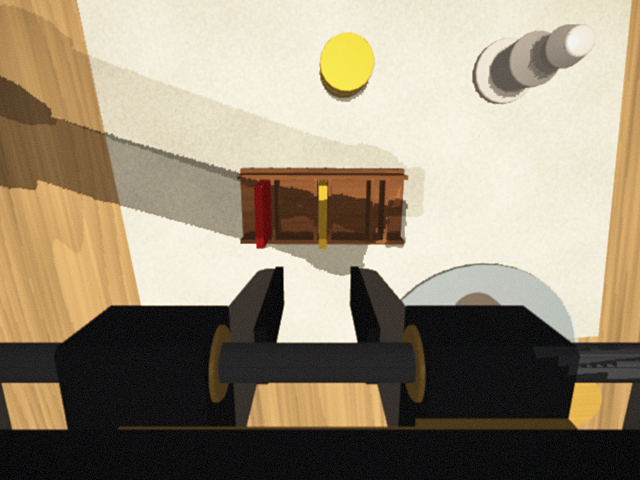

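The yellow panel's top edge runs (322,183)–(324,247), about 2 mm from the prediction, and the red panel is at about (262,214). I'll grasp the yellow panel and lift it.

```bash

python3 -m jog '[{"jaw":0.35,"tx":0.008,"ty":0,"tz":-0.09,"ax":0,"ay":0,"az":0},{"jaw":0.35,"tx":0,"ty":0,"tz":-0.09,"ax":0,"ay":0,"az":0},{"jaw":0.35,"tx":0,"ty":0,"tz":-0.09,"ax":0,"ay":0,"az":0},{"jaw":0.35,"tx":0,"ty":0,"tz":-0.09,"ax":0,"ay":0,"az":0},{"jaw":0.35,"tx":0,"ty":0,"tz":-0.09,"ax":0,"ay":0,"az":0},{"jaw":0,"tx":0,"ty":0,"tz":0,"ax":0,"ay":0,"az":0},{"jaw":0,"tx":0,"ty":0,"tz":0,"ax":0,"ay":0,"az":0},{"jaw":0,"tx":0,"ty":0,"tz":0,"ax":0,"ay":0,"az":0}]' 15
python3 -m jog '[{"jaw":0,"tx":0,"ty":0,"tz":0,"ax":0,"ay":0,"az":0},{"jaw":0,"tx":0,"ty":0,"tz":0,"ax":0,"ay":0,"az":0},{"jaw":0,"tx":0,"ty":0,"tz":0.06,"ax":0,"ay":0,"az":0},{"jaw":0,"tx":0,"ty":0,"tz":0.09,"ax":0,"ay":0,"az":0},{"jaw":0,"tx":0,"ty":0,"tz":0.09,"ax":0,"ay":0,"az":0},{"jaw":0,"tx":0,"ty":0,"tz":0.09,"ax":0,"ay":0,"az":0},{"jaw":0,"tx":0,"ty":0,"tz":0.09,"ax":0,"ay":0,"az":0},{"jaw":0,"tx":0,"ty":0,"tz":0.05,"ax":0,"ay":0,"az":0}]'
python3 -c "
from h import *
s=st();print(stand(-.105,-.035),stand(-.108,.02))"
```

```text
clock: 16.15
tcp_pos: [0.5279, -0.3303, 0.0768]
tcp_rot: [-1.168, 1.266, -1.272]
ft_force: [-0.6, -0.1, 0.3]
grip_width: 0.01
clock: 16.95
tcp_pos: [0.527, -0.3309, 0.3148]
tcp_rot: [-1.167, 1.264, -1.276]
ft_force: [0.5, -0.9, -0.5]
grip_width: 0.0079
t 16.9 tcp [ 0.527  -0.3309  0.3148] down [ 0.006 -0.004 -1.   ] jaw yaw -4.8 w 0.0079 F [ 0.5 -0.9 -0.5] j [ 0.8   0.37 -0.39  1.54  0.15  1.25  0.3 ]
[0.47277909 0.25014654] [0.47660018 0.3050956 ]
```

```bash

python3 -m jog '[{"jaw":0,"tx":-0.0077,"ty":0.0833,"tz":0,"ax":0,"ay":0,"az":0.122},{"jaw":0,"tx":-0.0077,"ty":0.0833,"tz":0,"ax":0,"ay":0,"az":0.122},{"jaw":0,"tx":-0.0077,"ty":0.0833,"tz":0,"ax":0,"ay":0,"az":0.122},{"jaw":0,"tx":-0.0077,"ty":0.0833,"tz":0,"ax":0,"ay":0,"az":0.122},{"jaw":0,"tx":-0.0077,"ty":0.0833,"tz":0,"ax":0,"ay":0,"az":0.122},{"jaw":0,"tx":-0.0077,"ty":0.0833,"tz":0,"ax":0,"ay":0,"az":0.122},{"jaw":0,"tx":-0.0077,"ty":0.0833,"tz":0,"ax":0,"ay":0,"az":0.122},{"jaw":0,"tx":-0.0077,"ty":0.0833,"tz":0,"ax":0,"ay":0,"az":0.122}]'
python3 -m jog '[{"jaw":0,"tx":-0.0077,"ty":0.0833,"tz":0,"ax":0,"ay":0,"az":0.122},{"jaw":0,"tx":-0.0077,"ty":0.0833,"tz":0,"ax":0,"ay":0,"az":0.122},{"jaw":0,"tx":-0.0077,"ty":0.0833,"tz":0,"ax":0,"ay":0,"az":0.122},{"jaw":0,"tx":-0.0077,"ty":0.0833,"tz":0,"ax":0,"ay":0,"az":0.122},{"jaw":0,"tx":-0.0077,"ty":0.0833,"tz":0,"ax":0,"ay":0,"az":0},{"jaw":0,"tx":-0.0077,"ty":0.0833,"tz":0,"ax":0,"ay":0,"az":0},{"jaw":0,"tx":0,"ty":0,"tz":0,"ax":0,"ay":0,"az":0},{"jaw":0,"tx":0,"ty":0,"tz":0,"ax":0,"ay":0,"az":0}]'
python3 -c "
from h import *
s=st();w=snap('wrist','w7.png')"
```

```text
clock: 17.75
tcp_pos: [0.4946, 0.0044, 0.3102]
tcp_rot: [-1.515, 0.489, -0.493]
ft_force: [1.2, 0.5, -0.5]
grip_width: 0.0076
clock: 18.55
tcp_pos: [0.4714, 0.2536, 0.3096]
tcp_rot: [-1.569, 0.092, -0.094]
ft_force: [0.1, 0.8, 0.2]
grip_width: 0.0082
t 18.6 tcp [0.4714 0.2536 0.3096] down [ 0.001 -0.    -1.   ] jaw yaw 83.2 w 0.0082 F [0.1 0.8 0.2] j [ 0.19  0.32 -0.92  1.73  0.27  1.23  0.66]
```

View pics/w7.png

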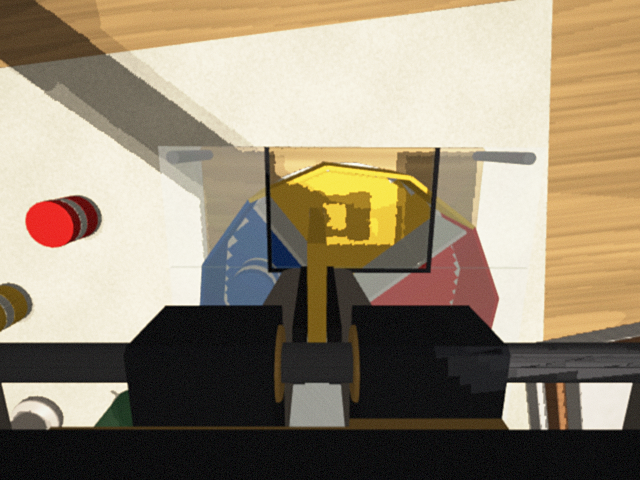

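The yellow panel hangs straight above the yellow bin, clear of the window trim and the blue divider. I'll lower and release it.

```bash

python3 -m jog '[{"jaw":0,"tx":0,"ty":0,"tz":-0.085,"ax":0,"ay":0,"az":0},{"jaw":0,"tx":0,"ty":0,"tz":-0.085,"ax":0,"ay":0,"az":0},{"jaw":0,"tx":0,"ty":0,"tz":-0.085,"ax":0,"ay":0,"az":0},{"jaw":0,"tx":0,"ty":0,"tz":-0.085,"ax":0,"ay":0,"az":0},{"jaw":0,"tx":0,"ty":0,"tz":-0.085,"ax":0,"ay":0,"az":0},{"jaw":0,"tx":0,"ty":0,"tz":0,"ax":0,"ay":0,"az":0},{"jaw":0.3,"tx":0,"ty":0,"tz":0,"ax":0,"ay":0,"az":0},{"jaw":0.3,"tx":0,"ty":0,"tz":0,"ax":0,"ay":0,"az":0}]'
python3 -m jog '[{"jaw":0.3,"tx":0,"ty":0,"tz":0.085,"ax":0,"ay":0,"az":0},{"jaw":0.3,"tx":0,"ty":0,"tz":0.085,"ax":0,"ay":0,"az":0},{"jaw":1,"tx":0,"ty":0,"tz":0.085,"ax":0,"ay":0,"az":0},{"jaw":1,"tx":0,"ty":0,"tz":0.085,"ax":0,"ay":0,"az":0},{"jaw":1,"tx":0,"ty":0,"tz":0.085,"ax":0,"ay":0,"az":0},{"jaw":1,"tx":0,"ty":0,"tz":0,"ax":0,"ay":0,"az":0}]'
python3 -c "
from h import *
s=st();t=snap('top');pots(t);w=snap('wrist','w8.png')"
```

```text
clock: 19.4
tcp_pos: [0.4737, 0.2531, 0.0991]
tcp_rot: [-1.567, 0.093, -0.099]
ft_force: [0.3, 0.1, 0.5]
grip_width: 0.0216
clock: 20.0
tcp_pos: [0.4743, 0.2553, 0.3174]
tcp_rot: [-1.563, 0.085, -0.105]
ft_force: [-0.5, -0.9, -0.4]
grip_width: 0.0574
t 20.0 tcp [0.4743 0.2553 0.3174] down [ 0.013  0.005 -1.   ] jaw yaw 83.1 w 0.0574 F [-0.5 -0.9 -0.4] j [ 0.2   0.32 -0.93  1.72  0.27  1.23  0.66]
pot red 296.0 [322.5 296.5] [19. 19.] [ 0.455 -0.056  0.06 ]
pot yellow 288.0 [370.5 255.5] [19. 19.] [ 0.561 -0.181  0.06 ]
```

View pics/w8.png

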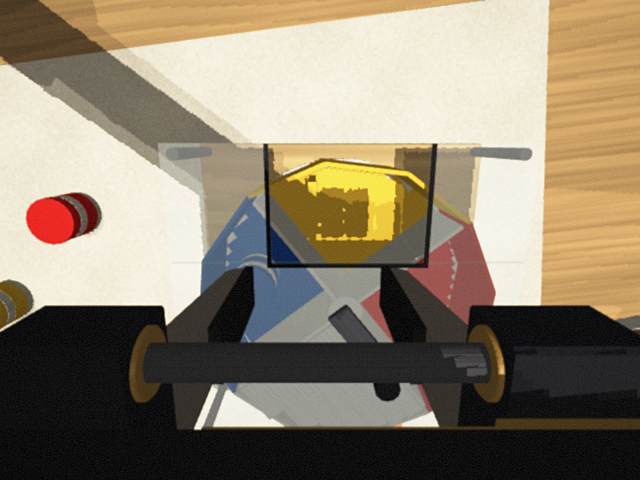

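The yellow panel is inside the yellow bin. Next is the yellow pot, and its position hasn't changed.

```bash

python3 -m jog '[{"jaw":1,"tx":0.0174,"ty":-0.0873,"tz":0,"ax":0,"ay":0,"az":0},{"jaw":1,"tx":0.0174,"ty":-0.0873,"tz":0,"ax":0,"ay":0,"az":0},{"jaw":1,"tx":0.0174,"ty":-0.0873,"tz":0,"ax":0,"ay":0,"az":0},{"jaw":1,"tx":0.0174,"ty":-0.0873,"tz":0,"ax":0,"ay":0,"az":0},{"jaw":1,"tx":0.0174,"ty":-0.0873,"tz":0,"ax":0,"ay":0,"az":0},{"jaw":1,"tx":0.0174,"ty":-0.0873,"tz":0,"ax":0,"ay":0,"az":0},{"jaw":1,"tx":0.0174,"ty":-0.0873,"tz":0,"ax":0,"ay":0,"az":0},{"jaw":1,"tx":0.0174,"ty":-0.0873,"tz":0,"ax":0,"ay":0,"az":0}]' 20
python3 -m jog '[{"jaw":1,"tx":0.0174,"ty":-0.0873,"tz":0,"ax":0,"ay":0,"az":0},{"jaw":1,"tx":0.0174,"ty":-0.0873,"tz":0,"ax":0,"ay":0,"az":0},{"jaw":1,"tx":0,"ty":0,"tz":-0.0945,"ax":0,"ay":0,"az":0},{"jaw":1,"tx":0,"ty":0,"tz":-0.0945,"ax":0,"ay":0,"az":0},{"jaw":1,"tx":0,"ty":0,"tz":0,"ax":0,"ay":0,"az":0}]'
python3 - <<'E'
from h import *
s=st();w=snap('wrist')
for c in('yellow','red'):
    for a,r in blobs(w,c,amin=300)[:3]:print(c,a,np.round(r[0]),np.round(r[1]),ray(w,*r[0],.06).round(3))
E
```

```text
clock: 20.9
tcp_pos: [0.5408, -0.0984, 0.3085]
tcp_rot: [-1.569, 0.096, -0.094]
ft_force: [0.9, -0.1, 0.3]
grip_width: 0.0922
clock: 21.4
tcp_pos: [0.5539, -0.1835, 0.2081]
tcp_rot: [-1.565, 0.105, -0.085]
ft_force: [-0.3, -0.5, 0.1]
grip_width: 0.0918
t 21.4 tcp [ 0.5539 -0.1835  0.2081] down [-0.012  0.004 -1.   ] jaw yaw 83.1 w 0.0918 F [-0.3 -0.5  0.1] j [ 0.8   0.48 -0.71  1.73  0.34  1.08  1.43]
yellow 3134.0 [318. 232.] [66. 61.] [ 0.558 -0.184  0.06 ]
red 3938.5 [454.  91.] [66. 76.] [ 0.455 -0.06   0.06 ]
red 1400.0 [115. 138.] [ 15. 116.] [ 0.458 -0.341  0.06 ]
```

```bash

python3 -m jog '[{"jaw":1,"tx":0.01,"ty":0,"tz":-0.0865,"ax":0,"ay":0,"az":0},{"jaw":1,"tx":0,"ty":0,"tz":-0.0865,"ax":0,"ay":0,"az":0},{"jaw":1,"tx":0,"ty":0,"tz":-0.0865,"ax":0,"ay":0,"az":0},{"jaw":1,"tx":0,"ty":0,"tz":-0.0865,"ax":0,"ay":0,"az":0},{"jaw":0,"tx":0,"ty":0,"tz":0,"ax":0,"ay":0,"az":0},{"jaw":0,"tx":0,"ty":0,"tz":0,"ax":0,"ay":0,"az":0},{"jaw":0,"tx":0,"ty":0,"tz":0,"ax":0,"ay":0,"az":0},{"jaw":0,"tx":0,"ty":0,"tz":0,"ax":0,"ay":0,"az":0}]'
python3 -m jog '[{"jaw":0,"tx":0,"ty":0,"tz":0,"ax":0,"ay":0,"az":0},{"jaw":0,"tx":0,"ty":0,"tz":0.086,"ax":0,"ay":0,"az":0},{"jaw":0,"tx":0,"ty":0,"tz":0.086,"ax":0,"ay":0,"az":0},{"jaw":0,"tx":0,"ty":0,"tz":0.086,"ax":0,"ay":0,"az":0},{"jaw":0,"tx":0,"ty":0,"tz":0.086,"ax":0,"ay":0,"az":0},{"jaw":0,"tx":0,"ty":0,"tz":0.086,"ax":0,"ay":0,"az":0}]'
```

```text
clock: 22.25
tcp_pos: [0.566, -0.1843, 0.0447]
tcp_rot: [-1.57, 0.091, -0.099]
ft_force: [0.3, -0.1, -0.6]
grip_width: 0.062
clock: 22.85
tcp_pos: [0.5635, -0.1836, 0.2591]
tcp_rot: [-1.569, 0.094, -0.095]
ft_force: [1.5, -0.6, -1.7]
grip_width: 0.055
```

```bash

python3 -m jog '[{"jaw":0,"tx":-0.0158,"ty":0.0888,"tz":0,"ax":0,"ay":0,"az":0},{"jaw":0,"tx":-0.0158,"ty":0.0888,"tz":0,"ax":0,"ay":0,"az":0},{"jaw":0,"tx":-0.0158,"ty":0.0888,"tz":0,"ax":0,"ay":0,"az":0},{"jaw":0,"tx":-0.0158,"ty":0.0888,"tz":0,"ax":0,"ay":0,"az":0},{"jaw":0,"tx":-0.0158,"ty":0.0888,"tz":0,"ax":0,"ay":0,"az":0},{"jaw":0,"tx":-0.0158,"ty":0.0888,"tz":0,"ax":0,"ay":0,"az":0},{"jaw":0,"tx":-0.0158,"ty":0.0888,"tz":0,"ax":0,"ay":0,"az":0},{"jaw":0,"tx":-0.0158,"ty":0.0888,"tz":0,"ax":0,"ay":0,"az":0}]'
python3 -m jog '[{"jaw":0,"tx":-0.0158,"ty":0.0888,"tz":0,"ax":0,"ay":0,"az":0},{"jaw":0,"tx":-0.0158,"ty":0.0888,"tz":0,"ax":0,"ay":0,"az":0},{"jaw":0,"tx":-0.0158,"ty":0.0888,"tz":0,"ax":0,"ay":0,"az":0},{"jaw":0,"tx":0,"ty":0,"tz":0,"ax":0,"ay":0,"az":0},{"jaw":0,"tx":0,"ty":0,"tz":0,"ax":0,"ay":0,"az":0}]'
```

```text
clock: 23.65
tcp_pos: [0.5, 0.1729, 0.2574]
tcp_rot: [-1.569, 0.094, -0.096]
ft_force: [0.4, 0.7, -1.7]
grip_width: 0.0553
clock: 24.15
tcp_pos: [0.4761, 0.3058, 0.257]
tcp_rot: [-1.569, 0.092, -0.093]
ft_force: [0.3, -0.2, -1.1]
grip_width: 0.0553
```

```bash

python3 -m jog '[{"jaw":0,"tx":0,"ty":0,"tz":-0.087,"ax":0,"ay":0,"az":0},{"jaw":0,"tx":0,"ty":0,"tz":-0.087,"ax":0,"ay":0,"az":0},{"jaw":0,"tx":0,"ty":0,"tz":-0.087,"ax":0,"ay":0,"az":0},{"jaw":0,"tx":0,"ty":0,"tz":-0.083,"ax":0,"ay":0,"az":0},{"jaw":0,"tx":0,"ty":0,"tz":0,"ax":0,"ay":0,"az":0},{"jaw":0.73,"tx":0,"ty":0,"tz":0,"ax":0,"ay":0,"az":0},{"jaw":0.73,"tx":0,"ty":0,"tz":0,"ax":0,"ay":0,"az":0},{"jaw":0.73,"tx":0,"ty":0,"tz":0,"ax":0,"ay":0,"az":0}]'
python3 -m jog '[{"jaw":0.73,"tx":0,"ty":0,"tz":0.09,"ax":0,"ay":0,"az":0},{"jaw":0.73,"tx":0,"ty":0,"tz":0.09,"ax":0,"ay":0,"az":0},{"jaw":0.73,"tx":0,"ty":0,"tz":0.09,"ax":0,"ay":0,"az":0},{"jaw":0.73,"tx":0,"ty":0,"tz":0.09,"ax":0,"ay":0,"az":0},{"jaw":0.73,"tx":0.076,"ty":-0.002,"tz":0,"ax":0,"ay":0,"az":0},{"jaw":0.73,"tx":0.076,"ty":-0.002,"tz":0,"ax":0,"ay":0,"az":0},{"jaw":0.73,"tx":0.076,"ty":-0.002,"tz":0,"ax":0,"ay":0,"az":0},{"jaw":0.73,"tx":0.076,"ty":-0.002,"tz":0,"ax":0,"ay":0,"az":0}]'
python3 -m jog '[{"jaw":0.73,"tx":0,"ty":0,"tz":0,"ax":0,"ay":0,"az":0},{"jaw":0.73,"tx":0,"ty":0,"tz":0,"ax":0,"ay":0,"az":0}]'
python3 -c "
from h import *
s=st();t=snap('top');pots(t);w=snap('wrist','w9.png')"
```

```text
clock: 24.95
tcp_pos: [0.4787, 0.3054, 0.0873]
tcp_rot: [-1.566, 0.092, -0.099]
ft_force: [0.2, -0.5, -0.2]
grip_width: 0.067
clock: 25.75
tcp_pos: [0.6309, 0.3004, 0.2671]
tcp_rot: [-1.568, 0.093, -0.098]
ft_force: [0.5, -0.6, 0.7]
grip_width: 0.0669
clock: 25.95
tcp_pos: [0.6292, 0.3007, 0.2655]
tcp_rot: [-1.567, 0.095, -0.096]
ft_force: [0.1, 0.9, -0.2]
grip_width: 0.0671
t 25.9 tcp [0.6292 0.3007 0.2655] down [ 0.001  0.001 -1.   ] jaw yaw 83.0 w 0.0671 F [ 0.1  0.9 -0.2] j [-0.01  0.64 -0.78  1.38  0.45  1.3   0.64]
pot red 302.5 [322.5 296.5] [19. 19.] [ 0.455 -0.056  0.06 ]
```

View pics/w9.png

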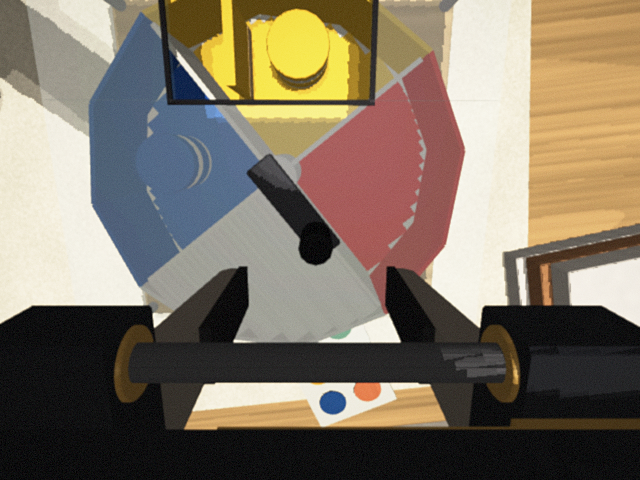

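Both yellow items are in: the panel stands at (230,45) and the pot at (298,45). I'll turn on to the red bin.

```bash

python3 -m jog '[{"jaw":0.73,"tx":-0.004,"ty":0.002,"tz":-0.095,"ax":0,"ay":0,"az":0},{"jaw":0.73,"tx":0,"ty":0,"tz":-0.095,"ax":0,"ay":0,"az":0},{"jaw":0,"tx":0,"ty":0,"tz":0,"ax":0,"ay":0,"az":0},{"jaw":0,"tx":0,"ty":0,"tz":0,"ax":0,"ay":0,"az":0},{"jaw":0,"tx":0,"ty":0,"tz":0,"ax":0,"ay":0,"az":0},{"jaw":0,"tx":0,"ty":0,"tz":0,"ax":0,"ay":0,"az":0},{"jaw":0,"tx":0,"ty":0,"tz":0,"ax":0,"ay":0,"az":0},{"jaw":0,"tx":0,"ty":0,"tz":0,"ax":0,"ay":0,"az":0}]' 15
python3 -m jog '[{"jaw":0,"tx":-0.014,"ty":0.017,"tz":0,"ax":0,"ay":0,"az":0},{"jaw":0,"tx":-0.017,"ty":0.014,"tz":0,"ax":0,"ay":0,"az":0},{"jaw":0,"tx":-0.019,"ty":0.01,"tz":0,"ax":0,"ay":0,"az":0},{"jaw":0,"tx":-0.021,"ty":0.006,"tz":0,"ax":0,"ay":0,"az":0},{"jaw":0,"tx":-0.022,"ty":0.002,"tz":0,"ax":0,"ay":0,"az":0},{"jaw":0,"tx":-0.022,"ty":-0.002,"tz":0,"ax":0,"ay":0,"az":0},{"jaw":0,"tx":-0.021,"ty":-0.007,"tz":0,"ax":0,"ay":0,"az":0},{"jaw":0,"tx":-0.019,"ty":-0.011,"tz":0,"ax":0,"ay":0,"az":0}]'
python3 -m jog '[{"jaw":0,"tx":0,"ty":0,"tz":0,"ax":0,"ay":0,"az":0},{"jaw":0,"tx":0,"ty":0,"tz":0,"ax":0,"ay":0,"az":0}]'
python3 -c "
from h import *
s=st();d=s['tcp_pos'][:2]-AX;print(np.hypot(*d),np.degrees(np.arctan2(d[1],d[0]))-YAW, knob(135))"
```

```text
clock: 26.85
tcp_pos: [0.6275, 0.3011, 0.1712]
tcp_rot: [-1.569, 0.094, -0.097]
ft_force: [-1.9, -3.1, 5.3]
grip_width: 0.0234
clock: 27.65
tcp_pos: [0.5499, 0.3176, 0.1712]
tcp_rot: [-1.566, 0.092, -0.097]
ft_force: [3.4, 0.5, 4.8]
grip_width: 0.0234
clock: 27.85
tcp_pos: [0.5484, 0.3165, 0.1712]
tcp_rot: [-1.569, 0.094, -0.095]
ft_force: [0.8, -0.8, 8.1]
grip_width: 0.0233
t 27.9 tcp [0.5484 0.3165 0.1712] down [ 0. -0. -1.] jaw yaw 83.1 w 0.0233 F [ 0.8 -0.8  8.1] j [-0.03  0.63 -0.78  1.65  0.49  1.07  0.5 ]
0.05539333854720081 133.48692719432327 [0.54751431 0.31529962]
```

```bash

python3 -m jog '[{"jaw":0.5,"tx":0,"ty":0,"tz":0,"ax":0,"ay":0,"az":0},{"jaw":0.5,"tx":0,"ty":0,"tz":0,"ax":0,"ay":0,"az":0},{"jaw":0.5,"tx":0,"ty":0,"tz":0,"ax":0,"ay":0,"az":0},{"jaw":0.5,"tx":0,"ty":0,"tz":0.089,"ax":0,"ay":0,"az":0},{"jaw":0.35,"tx":0,"ty":0,"tz":0.089,"ax":0,"ay":0,"az":0},{"jaw":0.35,"tx":0,"ty":0,"tz":0.089,"ax":0,"ay":0,"az":0}]'
python3 -m jog '[{"jaw":0.35,"tx":-0.012,"ty":-0.0916,"tz":0,"ax":0,"ay":0,"az":-0.122},{"jaw":0.35,"tx":-0.012,"ty":-0.0916,"tz":0,"ax":0,"ay":0,"az":-0.122},{"jaw":0.35,"tx":-0.012,"ty":-0.0916,"tz":0,"ax":0,"ay":0,"az":-0.122},{"jaw":0.35,"tx":-0.012,"ty":-0.0916,"tz":0,"ax":0,"ay":0,"az":-0.122},{"jaw":0.35,"tx":-0.012,"ty":-0.0916,"tz":0,"ax":0,"ay":0,"az":-0.122},{"jaw":0.35,"tx":-0.012,"ty":-0.0916,"tz":0,"ax":0,"ay":0,"az":-0.122},{"jaw":0.35,"tx":-0.012,"ty":-0.0916,"tz":0,"ax":0,"ay":0,"az":-0.122},{"jaw":0.35,"tx":-0.012,"ty":-0.0916,"tz":0,"ax":0,"ay":0,"az":-0.122}]'
python3 -m jog '[{"jaw":0.35,"tx":-0.012,"ty":-0.0916,"tz":0,"ax":0,"ay":0,"az":-0.122},{"jaw":0.35,"tx":-0.012,"ty":-0.0916,"tz":0,"ax":0,"ay":0,"az":-0.122},{"jaw":0.35,"tx":-0.012,"ty":-0.0916,"tz":0,"ax":0,"ay":0,"az":-0.122},{"jaw":0.35,"tx":-0.012,"ty":-0.0916,"tz":0,"ax":0,"ay":0,"az":-0.122},{"jaw":0.35,"tx":-0.012,"ty":-0.0916,"tz":0,"ax":0,"ay":0,"az":0},{"jaw":0.35,"tx":-0.012,"ty":-0.0916,"tz":0,"ax":0,"ay":0,"az":0},{"jaw":0.35,"tx":0,"ty":0,"tz":0,"ax":0,"ay":0,"az":0},{"jaw":0.35,"tx":0,"ty":0,"tz":0,"ax":0,"ay":0,"az":0}]'
python3 - <<'E'
from h import *
s=st();w=snap('wrist')
for a,r in blobs(w,'red',amin=100)[:3]:print(a,np.round(r[0]),np.round(r[1]),r[2],ray(w,*r[0],.102).round(3),ray(w,*r[0],.09).round(3))
E
```

```text
clock: 28.45
tcp_pos: [0.5488, 0.3162, 0.304]
tcp_rot: [-1.569, 0.096, -0.093]
ft_force: [2.2, -0.4, 0.2]
grip_width: 0.0326
clock: 29.25
tcp_pos: [0.5007, -0.0518, 0.303]
tcp_rot: [-1.38, 0.893, -0.892]
ft_force: [0.1, 0.5, 0.2]
grip_width: 0.0324
clock: 30.05
tcp_pos: [0.465, -0.3253, 0.3023]
tcp_rot: [-1.167, 1.273, -1.27]
ft_force: [0.2, 0.7, 0.2]
grip_width: 0.0317
t 30.1 tcp [ 0.465  -0.3253  0.3023] down [-0.001  0.002 -1.   ] jaw yaw -4.9 w 0.0317 F [0.2 0.7 0.2] j [ 0.85  0.28 -0.36  1.69  0.11  1.2   0.37]
495.0 [314. 214.] [67.  9.] 90.0 [ 0.461 -0.325  0.102] [ 0.461 -0.328  0.09 ]
```

```bash

python3 -m jog '[{"jaw":0.35,"tx":-0.004,"ty":0,"tz":-0.09,"ax":0,"ay":0,"az":0},{"jaw":0.35,"tx":0,"ty":0,"tz":-0.09,"ax":0,"ay":0,"az":0},{"jaw":0.35,"tx":0,"ty":0,"tz":-0.09,"ax":0,"ay":0,"az":0},{"jaw":0.35,"tx":0,"ty":0,"tz":-0.09,"ax":0,"ay":0,"az":0},{"jaw":0.35,"tx":0,"ty":0,"tz":-0.09,"ax":0,"ay":0,"az":0},{"jaw":0,"tx":0,"ty":0,"tz":0,"ax":0,"ay":0,"az":0},{"jaw":0,"tx":0,"ty":0,"tz":0,"ax":0,"ay":0,"az":0},{"jaw":0,"tx":0,"ty":0,"tz":0,"ax":0,"ay":0,"az":0}]' 15
python3 -m jog '[{"jaw":0,"tx":0,"ty":0,"tz":0,"ax":0,"ay":0,"az":0},{"jaw":0,"tx":0,"ty":0,"tz":0,"ax":0,"ay":0,"az":0},{"jaw":0,"tx":0,"ty":0,"tz":0.06,"ax":0,"ay":0,"az":0},{"jaw":0,"tx":0,"ty":0,"tz":0.09,"ax":0,"ay":0,"az":0},{"jaw":0,"tx":0,"ty":0,"tz":0.09,"ax":0,"ay":0,"az":0},{"jaw":0,"tx":0,"ty":0,"tz":0.09,"ax":0,"ay":0,"az":0},{"jaw":0,"tx":0,"ty":0,"tz":0.09,"ax":0,"ay":0,"az":0},{"jaw":0,"tx":0,"ty":0,"tz":0.05,"ax":0,"ay":0,"az":0}]'
python3 -c "
from h import *
print(stand(-.105,-.035))"
```

```text
clock: 30.9
tcp_pos: [0.4656, -0.3251, 0.0808]
tcp_rot: [-1.168, 1.265, -1.273]
ft_force: [-0.0, -0.6, 0.3]
grip_width: 0.0103
clock: 31.7
tcp_pos: [0.465, -0.3256, 0.3192]
tcp_rot: [-1.167, 1.262, -1.277]
ft_force: [0.7, -0.2, -0.3]
grip_width: 0.0081
[0.47277909 0.25014654]
```

```bash

python3 -m jog '[{"jaw":0,"tx":0.0006,"ty":0.0824,"tz":0,"ax":0,"ay":0,"az":0.122},{"jaw":0,"tx":0.0006,"ty":0.0824,"tz":0,"ax":0,"ay":0,"az":0.122},{"jaw":0,"tx":0.0006,"ty":0.0824,"tz":0,"ax":0,"ay":0,"az":0.122},{"jaw":0,"tx":0.0006,"ty":0.0824,"tz":0,"ax":0,"ay":0,"az":0.122},{"jaw":0,"tx":0.0006,"ty":0.0824,"tz":0,"ax":0,"ay":0,"az":0.122},{"jaw":0,"tx":0.0006,"ty":0.0824,"tz":0,"ax":0,"ay":0,"az":0.122},{"jaw":0,"tx":0.0006,"ty":0.0824,"tz":0,"ax":0,"ay":0,"az":0.122},{"jaw":0,"tx":0.0006,"ty":0.0824,"tz":0,"ax":0,"ay":0,"az":0.122}]'
python3 -m jog '[{"jaw":0,"tx":0.0006,"ty":0.0824,"tz":0,"ax":0,"ay":0,"az":0.122},{"jaw":0,"tx":0.0006,"ty":0.0824,"tz":0,"ax":0,"ay":0,"az":0.122},{"jaw":0,"tx":0.0006,"ty":0.0824,"tz":0,"ax":0,"ay":0,"az":0.122},{"jaw":0,"tx":0.0006,"ty":0.0824,"tz":0,"ax":0,"ay":0,"az":0.122},{"jaw":0,"tx":0.0006,"ty":0.0824,"tz":0,"ax":0,"ay":0,"az":0},{"jaw":0,"tx":0.0006,"ty":0.0824,"tz":0,"ax":0,"ay":0,"az":0},{"jaw":0,"tx":0,"ty":0,"tz":0,"ax":0,"ay":0,"az":0},{"jaw":0,"tx":0,"ty":0,"tz":0,"ax":0,"ay":0,"az":0}]'
python3 -c "
from h import *
s=st();w=snap('wrist','w10.png')"
```

```text
clock: 32.5
tcp_pos: [0.466, 0.0062, 0.3147]
tcp_rot: [-1.515, 0.488, -0.494]
ft_force: [1.2, -0.3, -1.0]
grip_width: 0.0079
clock: 33.3
tcp_pos: [0.4674, 0.2526, 0.3139]
tcp_rot: [-1.569, 0.092, -0.094]
ft_force: [0.1, -0.9, -1.4]
grip_width: 0.008
t 33.3 tcp [0.4674 0.2526 0.3139] down [ 0.002  0.    -1.   ] jaw yaw 83.2 w 0.0080 F [ 0.1 -0.9 -1.4] j [ 0.19  0.3  -0.9   1.73  0.25  1.23  0.67]
```

View pics/w10.png

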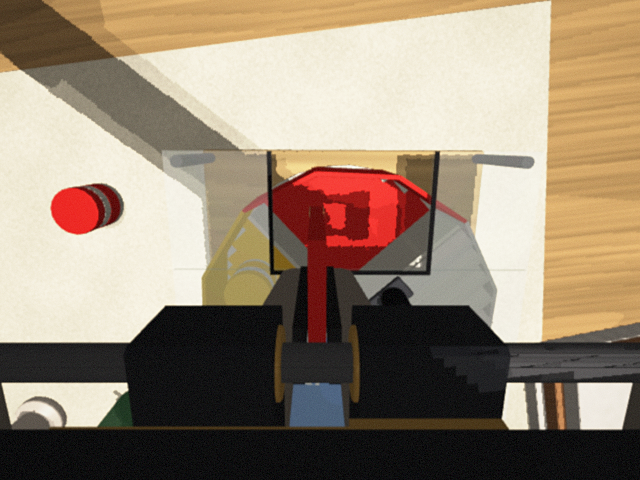

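The red panel hangs above the red bin. The red pot now shows at (77,210), further right than before, so it has probably been knocked. I'll release the panel and then re-measure the pot.

```bash

python3 -m jog '[{"jaw":0,"tx":0.006,"ty":0,"tz":-0.0855,"ax":0,"ay":0,"az":0},{"jaw":0,"tx":0,"ty":0,"tz":-0.0855,"ax":0,"ay":0,"az":0},{"jaw":0,"tx":0,"ty":0,"tz":-0.0855,"ax":0,"ay":0,"az":0},{"jaw":0,"tx":0,"ty":0,"tz":-0.0855,"ax":0,"ay":0,"az":0},{"jaw":0,"tx":0,"ty":0,"tz":-0.0855,"ax":0,"ay":0,"az":0},{"jaw":0,"tx":0,"ty":0,"tz":0,"ax":0,"ay":0,"az":0},{"jaw":0.3,"tx":0,"ty":0,"tz":0,"ax":0,"ay":0,"az":0},{"jaw":0.3,"tx":0,"ty":0,"tz":0,"ax":0,"ay":0,"az":0}]'
python3 -m jog '[{"jaw":0.3,"tx":0,"ty":0,"tz":0.085,"ax":0,"ay":0,"az":0},{"jaw":0.3,"tx":0,"ty":0,"tz":0.085,"ax":0,"ay":0,"az":0},{"jaw":1,"tx":0,"ty":0,"tz":0.085,"ax":0,"ay":0,"az":0},{"jaw":1,"tx":0,"ty":0,"tz":0.085,"ax":0,"ay":0,"az":0},{"jaw":1,"tx":0,"ty":0,"tz":0.085,"ax":0,"ay":0,"az":0},{"jaw":1,"tx":0,"ty":0,"tz":0,"ax":0,"ay":0,"az":0}]'
python3 -c "
from h import *
s=st();t=snap('top');pots(t)"
```

```text
clock: 34.15
tcp_pos: [0.4724, 0.252, 0.1019]
tcp_rot: [-1.567, 0.093, -0.099]
ft_force: [-0.2, 0.3, 0.7]
grip_width: 0.022
clock: 34.75
tcp_pos: [0.473, 0.2542, 0.3201]
tcp_rot: [-1.563, 0.085, -0.105]
ft_force: [-0.2, 0.3, 0.6]
grip_width: 0.0573
t 34.8 tcp [0.473  0.2542 0.3201] down [ 0.013  0.004 -1.   ] jaw yaw 83.1 w 0.0573 F [-0.2  0.3  0.6] j [ 0.19  0.3  -0.91  1.72  0.26  1.23  0.67]
pot red 296.5 [311.2 302.2] [19.1 19.8] [ 0.441 -0.026  0.06 ]
```

The red pot was knocked to (0.441, -0.026). I'll pick it there.

```bash

python3 -m jog '[{"jaw":1,"tx":-0.0105,"ty":-0.0934,"tz":0,"ax":0,"ay":0,"az":0},{"jaw":1,"tx":-0.0105,"ty":-0.0934,"tz":0,"ax":0,"ay":0,"az":0},{"jaw":1,"tx":-0.0105,"ty":-0.0934,"tz":0,"ax":0,"ay":0,"az":0},{"jaw":1,"tx":-0.0105,"ty":-0.0934,"tz":0,"ax":0,"ay":0,"az":0},{"jaw":1,"tx":-0.0105,"ty":-0.0934,"tz":0,"ax":0,"ay":0,"az":0},{"jaw":1,"tx":-0.0105,"ty":-0.0934,"tz":0,"ax":0,"ay":0,"az":0},{"jaw":1,"tx":0,"ty":0,"tz":-0.093,"ax":0,"ay":0,"az":0},{"jaw":1,"tx":0,"ty":0,"tz":-0.093,"ax":0,"ay":0,"az":0}]' 20
python3 -m jog '[{"jaw":1,"tx":0,"ty":0,"tz":0,"ax":0,"ay":0,"az":0}]'
python3 - <<'E'
from h import *
s=st();w=snap('wrist')
for a,r in blobs(w,'red',amin=300)[:3]:print(a,np.round(r[0]),np.round(r[1]),ray(w,*r[0],.06).round(3))
E
```

```text
clock: 35.6
tcp_pos: [0.4395, -0.0309, 0.2188]
tcp_rot: [-1.571, 0.096, -0.102]
ft_force: [0.5, -0.0, -0.3]
grip_width: 0.0918
clock: 35.7
tcp_pos: [0.4347, -0.0289, 0.2146]
tcp_rot: [-1.567, 0.103, -0.087]
ft_force: [-0.2, 0.1, -0.2]
grip_width: 0.0917
t 35.7 tcp [ 0.4347 -0.0289  0.2146] down [-0.01   0.002 -1.   ] jaw yaw 83.0 w 0.0917 F [-0.2  0.1 -0.2] j [ 0.71  0.19 -0.78  2.05  0.16  0.97  1.29]
3030.0 [318. 228.] [64. 60.] [ 0.437 -0.029  0.06 ]
```

```bash

python3 -m jog '[{"jaw":1,"tx":0.006,"ty":0,"tz":-0.086,"ax":0,"ay":0,"az":0},{"jaw":1,"tx":0,"ty":0,"tz":-0.086,"ax":0,"ay":0,"az":0},{"jaw":1,"tx":0,"ty":0,"tz":-0.086,"ax":0,"ay":0,"az":0},{"jaw":1,"tx":0,"ty":0,"tz":-0.086,"ax":0,"ay":0,"az":0},{"jaw":0,"tx":0,"ty":0,"tz":0,"ax":0,"ay":0,"az":0},{"jaw":0,"tx":0,"ty":0,"tz":0,"ax":0,"ay":0,"az":0},{"jaw":0,"tx":0,"ty":0,"tz":0,"ax":0,"ay":0,"az":0},{"jaw":0,"tx":0,"ty":0,"tz":0,"ax":0,"ay":0,"az":0}]'
python3 -m jog '[{"jaw":0,"tx":0,"ty":0,"tz":0,"ax":0,"ay":0,"az":0},{"jaw":0,"tx":0,"ty":0,"tz":0,"ax":0,"ay":0,"az":0},{"jaw":0,"tx":0,"ty":0,"tz":0.086,"ax":0,"ay":0,"az":0},{"jaw":0,"tx":0,"ty":0,"tz":0.086,"ax":0,"ay":0,"az":0},{"jaw":0,"tx":0,"ty":0,"tz":0.086,"ax":0,"ay":0,"az":0},{"jaw":0,"tx":0,"ty":0,"tz":0.086,"ax":0,"ay":0,"az":0},{"jaw":0,"tx":0,"ty":0,"tz":0.086,"ax":0,"ay":0,"az":0},{"jaw":0,"tx":0,"ty":0,"tz":0,"ax":0,"ay":0,"az":0}]'
```

```text
clock: 36.55
tcp_pos: [0.4443, -0.0288, 0.0494]
tcp_rot: [-1.57, 0.091, -0.099]
ft_force: [0.6, 0.3, -0.2]
grip_width: 0.0622
clock: 37.35
tcp_pos: [0.4453, -0.0284, 0.2675]
tcp_rot: [-1.572, 0.087, -0.104]
ft_force: [0.4, 0.6, -2.8]
grip_width: 0.0553
```

```bash

python3 -m jog '[{"jaw":0,"tx":0.0068,"ty":0.0835,"tz":0,"ax":0,"ay":0,"az":0},{"jaw":0,"tx":0.0068,"ty":0.0835,"tz":0,"ax":0,"ay":0,"az":0},{"jaw":0,"tx":0.0068,"ty":0.0835,"tz":0,"ax":0,"ay":0,"az":0},{"jaw":0,"tx":0.0068,"ty":0.0835,"tz":0,"ax":0,"ay":0,"az":0},{"jaw":0,"tx":0.0068,"ty":0.0835,"tz":0,"ax":0,"ay":0,"az":0},{"jaw":0,"tx":0.0068,"ty":0.0835,"tz":0,"ax":0,"ay":0,"az":0},{"jaw":0,"tx":0.0068,"ty":0.0835,"tz":0,"ax":0,"ay":0,"az":0},{"jaw":0,"tx":0.0068,"ty":0.0835,"tz":0,"ax":0,"ay":0,"az":0}]'
python3 -m jog '[{"jaw":0,"tx":0,"ty":0,"tz":0,"ax":0,"ay":0,"az":0},{"jaw":0,"tx":0,"ty":0,"tz":0,"ax":0,"ay":0,"az":0}]'
```

```text
clock: 38.15
tcp_pos: [0.4689, 0.3065, 0.2609]
tcp_rot: [-1.57, 0.096, -0.094]
ft_force: [-0.2, -0.6, -1.5]
grip_width: 0.0554
clock: 38.35
tcp_pos: [0.4682, 0.3061, 0.2608]
tcp_rot: [-1.57, 0.094, -0.091]
ft_force: [0.2, -1.1, -2.3]
grip_width: 0.0555
```

```bash

python3 -m jog '[{"jaw":0,"tx":0.007,"ty":0,"tz":-0.0855,"ax":0,"ay":0,"az":0},{"jaw":0,"tx":0,"ty":0,"tz":-0.0855,"ax":0,"ay":0,"az":0},{"jaw":0,"tx":0,"ty":0,"tz":-0.0855,"ax":0,"ay":0,"az":0},{"jaw":0,"tx":0,"ty":0,"tz":-0.0855,"ax":0,"ay":0,"az":0},{"jaw":0,"tx":0,"ty":0,"tz":0,"ax":0,"ay":0,"az":0},{"jaw":0.73,"tx":0,"ty":0,"tz":0,"ax":0,"ay":0,"az":0},{"jaw":0.73,"tx":0,"ty":0,"tz":0,"ax":0,"ay":0,"az":0},{"jaw":0.73,"tx":0,"ty":0,"tz":0,"ax":0,"ay":0,"az":0}]'
python3 -m jog '[{"jaw":0.73,"tx":0,"ty":0,"tz":0.09,"ax":0,"ay":0,"az":0},{"jaw":0.73,"tx":0,"ty":0,"tz":0.09,"ax":0,"ay":0,"az":0},{"jaw":0.73,"tx":0,"ty":0,"tz":0.09,"ax":0,"ay":0,"az":0},{"jaw":0.73,"tx":0,"ty":0,"tz":0.09,"ax":0,"ay":0,"az":0},{"jaw":0.73,"tx":0.075,"ty":0.01,"tz":0,"ax":0,"ay":0,"az":0},{"jaw":0.73,"tx":0.075,"ty":0.01,"tz":0,"ax":0,"ay":0,"az":0},{"jaw":0.73,"tx":0,"ty":0,"tz":0,"ax":0,"ay":0,"az":0},{"jaw":0.73,"tx":0,"ty":0,"tz":0,"ax":0,"ay":0,"az":0}]'
python3 -c "
from h import *
s=st();w=snap('wrist','w11.png')"
```

```text
clock: 39.15
tcp_pos: [0.4745, 0.3063, 0.0935]
tcp_rot: [-1.566, 0.092, -0.099]
ft_force: [-0.4, 0.1, -0.4]
grip_width: 0.0669
clock: 39.95
tcp_pos: [0.548, 0.3158, 0.2718]
tcp_rot: [-1.568, 0.095, -0.096]
ft_force: [-1.2, 0.1, -1.0]
grip_width: 0.0671
t 40.0 tcp [0.548  0.3158 0.2718] down [ 0.001  0.001 -1.   ] jaw yaw 83.0 w 0.0671 F [-1.2  0.1 -1. ] j [ 0.02  0.54 -0.86  1.55  0.42  1.25  0.55]
```

View pics/w11.png

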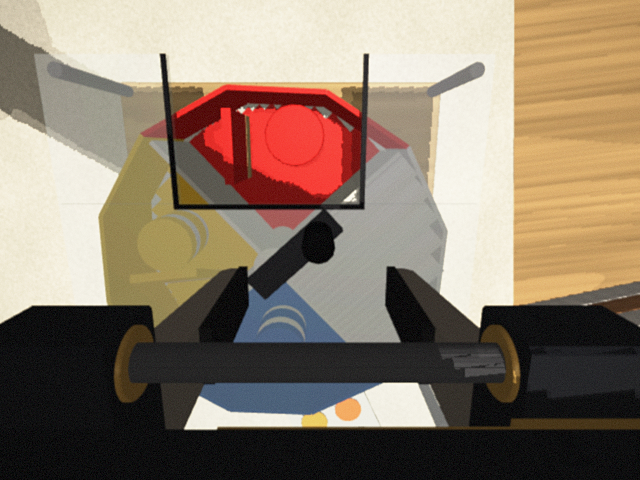

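Both red items are in, the panel at (240,145) and the pot at (293,135). The last turn is +91.5°, to bring the blank sector into the window.

```bash

python3 -m jog '[{"jaw":0.73,"tx":0,"ty":0,"tz":-0.1,"ax":0,"ay":0,"az":0},{"jaw":0.73,"tx":0,"ty":0,"tz":-0.1,"ax":0,"ay":0,"az":0},{"jaw":0,"tx":0,"ty":0,"tz":0,"ax":0,"ay":0,"az":0},{"jaw":0,"tx":0,"ty":0,"tz":0,"ax":0,"ay":0,"az":0},{"jaw":0,"tx":0,"ty":0,"tz":0,"ax":0,"ay":0,"az":0},{"jaw":0,"tx":0,"ty":0,"tz":0,"ax":0,"ay":0,"az":0},{"jaw":0,"tx":0,"ty":0,"tz":0,"ax":0,"ay":0,"az":0},{"jaw":0,"tx":0,"ty":0,"tz":0,"ax":0,"ay":0,"az":0}]' 15
python3 -m jog '[{"jaw":0,"tx":-0.016,"ty":-0.015,"tz":0,"ax":0,"ay":0,"az":0},{"jaw":0,"tx":-0.013,"ty":-0.018,"tz":0,"ax":0,"ay":0,"az":0},{"jaw":0,"tx":-0.009,"ty":-0.02,"tz":0,"ax":0,"ay":0,"az":0},{"jaw":0,"tx":-0.005,"ty":-0.021,"tz":0,"ax":0,"ay":0,"az":0},{"jaw":0,"tx":-0.001,"ty":-0.022,"tz":0,"ax":0,"ay":0,"az":0},{"jaw":0,"tx":0.0035,"ty":-0.022,"tz":0,"ax":0,"ay":0,"az":0},{"jaw":0,"tx":0.008,"ty":-0.0205,"tz":0,"ax":0,"ay":0,"az":0},{"jaw":0,"tx":0.0115,"ty":-0.0185,"tz":0,"ax":0,"ay":0,"az":0}]'
python3 -m jog '[{"jaw":0,"tx":0,"ty":0,"tz":0,"ax":0,"ay":0,"az":0},{"jaw":0,"tx":0,"ty":0,"tz":0,"ax":0,"ay":0,"az":0}]'
python3 -c "
from h import *
s=st();d=s['tcp_pos'][:2]-AX;print(np.hypot(*d),np.degrees(np.arctan2(d[1],d[0]))-YAW, knob(225))"
```

```text
clock: 40.8
tcp_pos: [0.5485, 0.3167, 0.1725]
tcp_rot: [-1.566, 0.093, -0.097]
ft_force: [0.6, -0.7, 3.7]
grip_width: 0.0235
clock: 41.6
tcp_pos: [0.537, 0.238, 0.1725]
tcp_rot: [-1.567, 0.093, -0.095]
ft_force: [-1.4, 2.6, 6.0]
grip_width: 0.0236
clock: 41.8
tcp_pos: [0.5399, 0.2347, 0.1724]
tcp_rot: [-1.57, 0.094, -0.101]
ft_force: [1.8, -1.9, 7.0]
grip_width: 0.0236
t 41.8 tcp [0.5399 0.2347 0.1724] down [ 0.004 -0.002 -1.   ] jaw yaw 82.9 w 0.0236 F [ 1.8 -1.9  7. ] j [ 0.14  0.56 -0.83  1.76  0.48  1.03  0.59]
0.0556079600326249 -130.96196894630714 [0.53790038 0.23811431]
```

```bash

python3 -m jog '[{"jaw":0,"tx":-0.004,"ty":0.007,"tz":0,"ax":0,"ay":0,"az":0},{"jaw":0,"tx":0,"ty":0,"tz":0,"ax":0,"ay":0,"az":0},{"jaw":0,"tx":0,"ty":0,"tz":0,"ax":0,"ay":0,"az":0}]'
python3 -c "
from h import *
s=st();d=s['tcp_pos'][:2]-AX;print(np.hypot(*d),np.degrees(np.arctan2(d[1],d[0]))-YAW)"
python3 -m jog '[{"jaw":0.6,"tx":0,"ty":0,"tz":0,"ax":0,"ay":0,"az":0},{"jaw":0.6,"tx":0,"ty":0,"tz":0,"ax":0,"ay":0,"az":0},{"jaw":0.6,"tx":0,"ty":0,"tz":0,"ax":0,"ay":0,"az":0},{"jaw":0.6,"tx":0,"ty":0,"tz":0.08,"ax":0,"ay":0,"az":0},{"jaw":0.6,"tx":0,"ty":0,"tz":0.09,"ax":0,"ay":0,"az":0},{"jaw":0.6,"tx":0,"ty":0,"tz":0.09,"ax":0,"ay":0,"az":0},{"jaw":0.6,"tx":0,"ty":0,"tz":0.04,"ax":0,"ay":0,"az":0},{"jaw":0.6,"tx":0,"ty":0,"tz":0,"ax":0,"ay":0,"az":0}]'
python3 -c "
from h import *
s=st();w=snap('wrist','w12.png')
print([proj(w,list(stand(x,y))+[z]).round() for x,y,z in((-.112,0,.122),(-.04,-.04,.122),(-.11,-.11,.118),(-.11,.11,.118))])"
```

```text
clock: 42.1
tcp_pos: [0.5356, 0.2402, 0.1724]
tcp_rot: [-1.569, 0.094, -0.096]
ft_force: [-2.4, -1.4, 8.9]
grip_width: 0.0232
t 42.1 tcp [0.5356 0.2402 0.1724] down [ 0.001 -0.001 -1.   ] jaw yaw 83.1 w 0.0232 F [-2.4 -1.4  8.9] j [ 0.13  0.56 -0.83  1.76  0.48  1.03  0.58]
0.05563014832681928 -138.2217341964025
clock: 42.9
tcp_pos: [0.5365, 0.2415, 0.324]
tcp_rot: [-1.567, 0.091, -0.099]
ft_force: [-0.8, 1.0, -0.4]
grip_width: 0.0552
t 42.9 tcp [0.5365 0.2415 0.324 ] down [ 0.005  0.002 -1.   ] jaw yaw 83.1 w 0.0552 F [-0.8  1.  -0.4] j [ 0.2   0.42 -0.91  1.59  0.35  1.3   0.69]
[array([354., 142.]), array([313., 215.]), array([242., 144.]), array([465., 144.])]
```

View pics/w12.png

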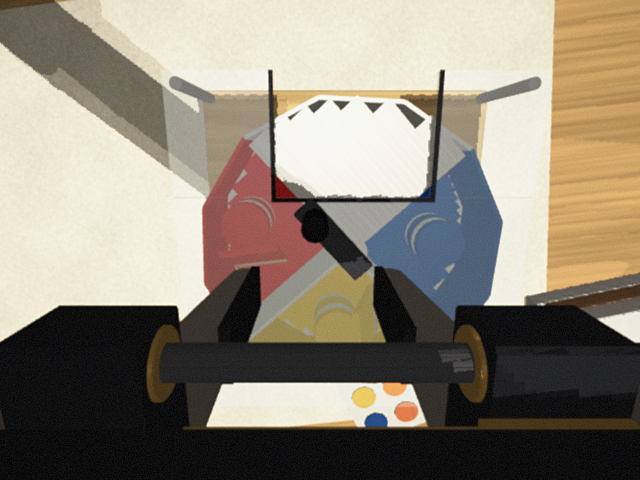

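The blank sector fills the window: its corners are nearly symmetric at (278,185) and (430,192), and the dividers end near the predicted (242,144) and (465,144). The knob reads about 3° short of square, or about 6 mm against the 18 mm allowed. I'll do one last numeric check and then hand in.

```bash
python3 -m jog '[{"jaw":0.6,"tx":0,"ty":0,"tz":0,"ax":0,"ay":0,"az":0},{"jaw":0.6,"tx":0,"ty":0,"tz":0,"ax":0,"ay":0,"az":0},{"jaw":0.6,"tx":0,"ty":0,"tz":0,"ax":0,"ay":0,"az":0}]'
python3 - <<'E'
from h import *
w=snap('wrist');k=ray(w,315,228,.192)[:2]-AX;print('knob stand angle',np.degrees(np.arctan2(k[1],k[0]))%360-YAW,np.hypot(*k))
print('pots left on table:');pots(snap('top'))
env.job_done()
E
```

```text
clock: 43.25
tcp_pos: [0.5349, 0.2402, 0.3194]
tcp_rot: [-1.57, 0.097, -0.093]
ft_force: [0.4, -0.3, -0.2]
grip_width: 0.0552
knob stand angle 221.3615506883552 0.05976878056340565
pots left on table:
the job is handed in; nothing more can be done
```

The job is done and handed in at about 43 s on the robot's clock, well under the 210 s limit. All the pots and panels present went into the bins of their own colour: three pots, plus the red and yellow panels. There was no blue panel. The blank sector now closes the window.

- **Disturbance:** the red pot was knocked aside by about 33 mm during the run. I measured it again and picked it up from its new place.
- **Items in the bins:** the wrist pictures showed each pot standing in its own bin, and the red and yellow panels in theirs. A last look from above found no pots in the part of the table where they had stood.
- **Blank sector:** two readings of the crank knob gave 221.8° and 221.4° against a target of 225°. That puts the sector about 3.5° or 7 mm off the window's middle, where 18 mm is allowed. The second reading put the knob 60 mm from the axis instead of 55 mm, so the picture-based angle is only rough.
- **Bystanders:** the arm was not sent near the figurine, brush jar or glue bottle. I did not measure their positions at the end.

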